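# Set the cup height of a soil-test device with its gauge blade

### The arm

A 6-joint arm with a two-finger parallel gripper is mounted at the origin on the work surface. World frame = base frame: x ahead of the robot, y to its left, z up, the work surface at z = 0. Lengths are in m, angles in rad, forces in N, time in s.
With the tool pointing down it reaches from about 0.35 to 0.85 m from the base axis. Payload 8.1 kg.
Tool frame: the origin (TCP) lies midway between the tips of the shut fingers; the grasp point (between the pads) lies 19 mm behind it; z points along the fingers, y is the direction in which the jaws open and shut (so a half turn about z gives the same grasp; the last joint's range is limited). The gripper opens to 85 mm and grips with 20 to 120 N. Pads are 22 mm wide; open, the fingers measure 114 mm over their backs; the gripper's body (76 mm by 85 mm) begins 54 mm behind the grasp point. The pads swing forward as they close: fully open they stand 13 mm farther back than shut.
Start: joints at [-1.262, 0.13, 1.488, -0, 1.523, -0.085], TCP at [0.23, -0.554, 0.231] pointing down, gripper open.
Joint ranges: [-2.96, 2.96], [-0.89, 2.26], [0.02, 2.5], [-1.34, 4.48], [0, 2.73], [-2.66, 2.66]. Speed limits (rad/s): [2.39, 2.39, 2.79, 3.14, 3.14, 3.14].

### API

Orientations are given as [roll, pitch, yaw] about the fixed x, y, z axes, in that order (R = Rz(yaw) Ry(pitch) Rx(roll)).
In Python, from station import bot gives the robot as it stands.
- The arm moves only by the shell command python3 -m inch 'ROWS' [FORCE]. ROWS is text: rows parted by semicolons, each of 5 numbers parted by spaces: the shift along the tool's x, y, z in cm, then the turn about the tool's z in degrees, then the finger opening in cm, from 0 to 8.54. A call has 1 to 8 rows; each row shifts and turns the pose as measured when the row begins, along the tool's axes as they then stand; what a row does not reach is not made up. A row lasts 1/8 s, in which the tool goes at most 62.5 mm and 10.7 degrees, less where a joint would pass 70% of its speed; a pose out of reach is approached as far as the arm can. A call with a gripper value outside its range is refused whole. The fingers move at their own pace and stop on an object; FORCE is the grip in N (left out, the last holds). Time passes only in rows, so rows that do not move let the fingers close. It gives the time, the measured TCP pose, the force and the opening at its end, in the units of the state.
- bot.observe(): the state, without advancing time (a new reading comes with each control period).
- bot.grab_frame(name): name is "scene" or "top"; returns a dict with "color" (384x512x3 uint8, red, green, blue), "range_z" (384x512 float32, m along the optical axis (not along the pixel's ray), 0 where there is no reading), "camera_matrix" (3x3 intrinsics, pixels), "dist" ([k1, k2, p1, p2, k3] as OpenCV has them; the pictures are not rectified), "cam_to_world" (4x4, takes a point from camera to world coordinates). Camera axes: x right, y down, z forward; pixel columns grow to the right and rows downward; lengths in m; the calibration is good to about 2 mm. A picture is of the moment at which its call begins.
- bot.finish_job(): hands the job in, once; it reports no verdict.
The state is a dict: "time": time; "joints": joint angles; "joint_velocities": joint speeds; "joint_torque": joint torques, N m; "tcp_pos": TCP position; "tcp_rot": TCP orientation; "force": force on the tool from outside, world axes, zero at the start; "wrist_torque": the same for the moment, N m; "gripper_width": opening from 0.0 (shut) to 1.0 (fully open).
Only numpy, scipy, OpenCV 4.12 (cv2) and the standard library are available. Lean on these libraries where they do the work, as an engineer would, in place of code of your own. Each camera call takes 0.05 s, during which the arm holds its last target.

### The job

Slide the steel gauge blade flat onto the base of the test device from the robot's side, until its plain end lies under the brass cup and past the cup's middle, and let it go. Then turn the sloping wing screw clockwise to lower the cup until the gauge just drags: lightly nipped by the cup, not clamped hard. Leave the gauge there, let go of everything, and leave the beaker, the dish and the plywood block alone.

Things in the scene. Friction and masses are not known exactly. Their poses are not given: they have to be found in the camera images.
- device: Test device fixed to the bench: black base block 170 x 270 mm, top 50 mm high; brass cup over its -y end, grey housing with the sloping wing screw at its +y end. Origin on the bench under it; x away from the robot's side, y towards the housing, z up. Behind the wing stand a column and, above, a counter head that overhangs.
- gap_mark (a point): Point on the flat base top, 50 mm above the bench, straight below the cup's middle; axes as the device: the gauge goes in along +x. The base top reaches 100 mm from here to -x, 70 mm to +x and to -y. The cup hanger and housing stand from 70 mm to +y, none nearer the robot than x = -35 mm.
- cup_bottom (a point): Middle of the flat underside (36 mm across) of the brass bowl, 94 mm wide, 28 mm high. It stays above gap_mark and moves only up and down; its height over gap_mark is the gap, 13 to 15 mm at the start. Lowered on to the gauge, it presses with 2 N of weight at first touch and, by a spring, about 14 N more per further radian of the screw.
- cup: The brass cup itself; origin as cup_bottom.
- screw (a joint): Angle of the adjusting screw, rad; grows clockwise, looking down on to the wing; travel 0 to 2.4. Each radian lowers the cup 3.5 mm: the gap is 15.6 mm at 0 and 10 mm (the gauge) at 1.6, where the cup first touches the gauge; 1.7 to 2.0 is a light nip. Starts at 0.2 to 0.7; friction 0.15 N m; stays where left.
- screw_grip (a point): Centre of the screw's black wing: bar 70 mm long (x), 16 mm thick (y), 28 mm deep (z, along the screw, outwards); axes turn with it. The screw leans 35 degrees from vertical to device -x; panel 46 mm under this point. Counter head: 90 mm above, from 22 mm beyond it; column from 60 mm beyond, so come in along the screw. At joint 0.95 the bar points up the slope.
- gauge_fin (a point): Centre of the upright fin that holds the loose steel gauge: 40 mm long (x), 12 mm thick (y), 45 mm tall, on a blade 130 x 24 x 10 mm; about 200 g. It is 32.5 mm above the blade's underside; fin top 55 mm above that. x runs along the blade to its plain end, 105 mm from here (other end 25 mm behind); z up.
- gauge_tip (a point): Middle of the blade's plain end face, 5 mm above the blade's underside; axes as gauge_fin.
- gauge: The whole gauge; origin under the middle of the blade, at its underside, 40 mm ahead of the fin centre; axes as gauge_fin.
- beaker: White plastic beaker, 80 mm wide, 95 mm high, open; bystander. Origin under its centre.
- dish: Small aluminium dish, 84 mm wide, 30 mm high; bystander. Origin under its centre.
- plyblock: Plywood offcut 100 x 70 x 18 mm; bystander. Origin under its centre.
Mind the look-alikes: they are no part of the job. Several things look just like the gauge: the one meant starts farthest to the robot's right.

How it is judged:
By the outcome, as a careful person would: the job done as asked, in the order asked, and still so for the second after the job is handed in, with the robot touching nothing.
It also fails if it takes over 50 s, if anything falls off the work surface, if the arm or the gripper's body presses on something with over 40 N, if the wrist force passes 120 N, or if a joint passes its speed limit or range.

## Working session

There is one attempt and no reset: what is moved stays moved. The work goes in short steps, Python scripts to look and compute and a shell command to move; the robot and the scene stay as the last step left them, time stands still between calls to the robot, and variables do not carry over. Pictures are saved under pics/ and viewed, and the job is handed in when it is done.

```bash
ls; mkdir -p pics
cat > h.py <<'E'
import numpy as np,cv2,pickle
def grab(name,tag):
    from station import bot
    f=bot.grab_frame(name); pickle.dump(f,open(f'pics/{tag}.pkl','wb'))
    cv2.imwrite(f'pics/{tag}.png',cv2.cvtColor(f['color'],cv2.COLOR_RGB2BGR)); return f
def load(tag): return pickle.load(open(f'pics/{tag}.pkl','rb'))
def ray(f,uv):
    uv=np.array(uv,float).reshape(-1,1,2)
    n=cv2.undistortPoints(uv,f['camera_matrix'],np.array(f['dist'])).reshape(-1,2)
    d=np.c_[n,np.ones(len(n))]; T=np.array(f['cam_to_world']); return T[:3,3],d@T[:3,:3].T
def plane(f,uv,z):
    o,d=ray(f,uv); return o+d*((z-o[2])/d[:,2])[:,None]
def depth(f,uv):
    o,d=ray(f,uv); z=np.array([f['range_z'][int(v),int(u)] for u,v in np.array(uv).reshape(-1,2)]); return o+d*z[:,None]
def cloud(f):
    h,w=f['range_z'].shape; u,v=np.meshgrid(np.arange(w),np.arange(h))
    o,d=ray(f,np.c_[u.ravel(),v.ravel()]); P=o+d*f['range_z'].ravel()[:,None]; P[f['range_z'].ravel()==0]=np.nan
    return P.reshape(h,w,3)
def proj(f,P):
    T=np.linalg.inv(np.array(f['cam_to_world'])); r,_=cv2.Rodrigues(T[:3,:3])
    return cv2.projectPoints(np.array(P,float).reshape(-1,1,3),r,T[:3,3],f['camera_matrix'],np.array(f['dist']))[0].reshape(-1,2)
E
python3 - <<'E'
from h import *
from station import bot
print(bot.observe())
for n in('scene','top'):
    f=grab(n,n+'0'); print(np.round(f['cam_to_world'],3))
    cv2.imwrite(f'pics/{n}0b.png',cv2.resize(cv2.imread(f'pics/{n}0.png'),(800,600),interpolation=cv2.INTER_CUBIC))
E
```

```text
pics
{'time': 0.0, 'joints': array([-1.26239019e+00,  1.31150318e-01,  1.48927682e+00,  3.68660850e-05,
        1.52299048e+00, -8.53904811e-02]), 'joint_velocities': array([-0.00027304,  0.00058813,  0.00151398,  0.00176038,  0.00040445,
       -0.00064095]), 'joint_torque': array([-7.19413511e-04, -5.69397676e+01, -5.00554669e+01, -4.23502997e-04,
        1.49598968e-02, -3.99459248e-05]), 'tcp_pos': array([ 0.23009137, -0.55354056,  0.23025226]), 'tcp_rot': array([-3.13977748e+00, -1.92331599e-04,  3.93794651e-01]), 'force': array([-0.99856004, -0.04896674,  0.72758125]), 'wrist_torque': array([-0.06039852, -0.00243318,  0.01695511]), 'gripper_width': 1.0000628437564152}
[[-0.99  -0.112  0.081  0.368]
 [-0.138  0.739 -0.659  0.833]
 [ 0.014 -0.664 -0.748  0.987]
 [ 0.     0.     0.     1.   ]]
[[-0.016 -0.991  0.133  0.254]
 [-1.     0.018  0.011  0.023]
 [-0.013 -0.133 -0.991  1.614]
 [ 0.     0.     0.     1.   ]]
```

View pics/scene0b.png

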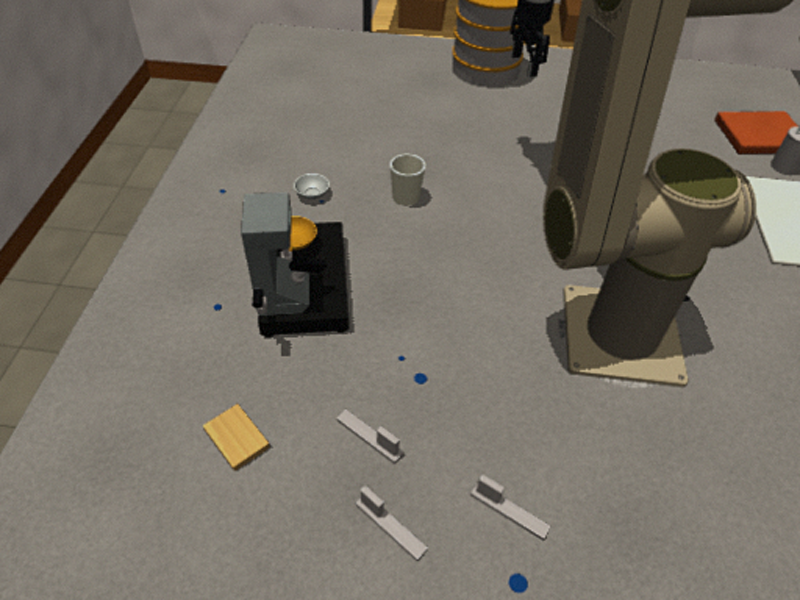

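View pics/top0b.png

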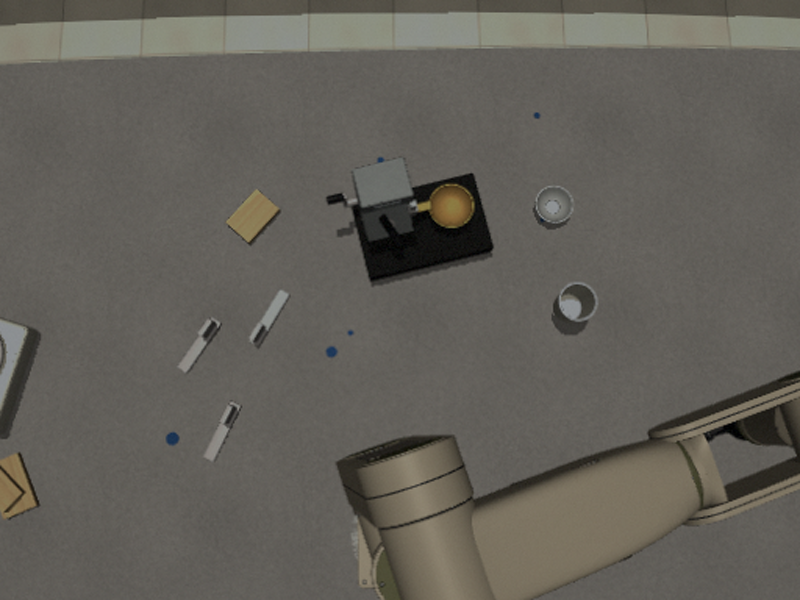

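The three gauge look-alikes in the top view (800x600) are at (270,318), (200,345) and (222,430). The one farthest to the robot's right (-y is image right) is (270,318), which is (370,435) in the scene view. I'll confirm it in a crop and measure.

Run:
```python
from h import *
t=load('top0');s=load('scene0')
a=cv2.imread('pics/top0.png')[80:300,100:330]; b=cv2.imread('pics/scene0.png')[110:370,130:360]
cv2.imwrite('pics/cropA.png',cv2.resize(a,None,fx=3,fy=2.7,interpolation=cv2.INTER_CUBIC)[:600])
cv2.imwrite('pics/cropB.png',cv2.resize(b,None,fx=2.3,fy=2.3,interpolation=cv2.INTER_CUBIC)[:600])
for f,n in((t,'t'),(s,'s')):
    P=cloud(f); z=P[...,2]; g=cv2.cvtColor(f['color'],cv2.COLOR_RGB2HSV)
    print(n,'bench z',np.nanmedian(z[200:260,170:230]))
    # gauge mask: pts at z 5-70mm, low sat
    m=((z>0.005)&(z<0.075)&(g[...,1]<60)).astype(np.uint8)
    k,l,st,c=cv2.connectedComponentsWithStats(m)
    for i in range(1,k):
        if 60<st[i,4]<4000:
            q=P[l==i]; print(st[i],np.round(np.nanmedian(q,0),3),np.round(np.nanmax(q[:,2]),3))
```

```text
t bench z -0.000283908233109309
[ 225  111   91   69 1812] [ 0.599 -0.048  0.049] 0.075
[343 119  25  24 430] [ 0.69  -0.328  0.017] 0.039
[359 183  20  22 252] [ 0.472 -0.366  0.028] 0.075
[159 186  27  36 276] [0.445 0.293 0.012] 0.062
[352 190  16  17  67] [ 0.447 -0.317  0.036] 0.073
[   0  203   27   75 1034] [0.366 0.836 0.054] 0.075
[112 203  30  37 292] [0.4   0.437 0.011] 0.062
[131 257  23  39 295] [0.218 0.385 0.011] 0.063
[228 332  11  47 293] [-0.06   0.096  0.012] 0.024
s bench z 0.0010847831221264537
[292  33  40  10  90] [ 0.298 -0.881  0.07 ] 0.075
[288  37  45  18 346] [ 0.308 -0.88   0.025] 0.052
[493  90  19  22 269] [-0.457 -0.594  0.036] 0.075
[252 104  18   8  99] [ 0.47  -0.376  0.063] 0.075
[187 111  24  16 279] [ 0.693 -0.336  0.02 ] 0.034
[250 110  21  21 266] [ 0.465 -0.315  0.043] 0.075
[ 478  113   34   57 1384] [-0.397 -0.404  0.011] 0.019
[ 165  141   58   68 1052] [0.593 0.016 0.051] 0.075
[376 205  19  22 121] [0.053 0.05  0.04 ] 0.071
[216 262  43  34 505] [0.443 0.308 0.011] 0.059
[302 304  50  41 613] [0.225 0.39  0.011] 0.058
[228 311  46  48 622] [0.403 0.441 0.011] 0.057
```

Run:
```python
import cv2
print(cv2.imread('pics/cropA.png').shape,cv2.imread('pics/cropB.png').shape)
```

```text
(594, 690, 3) (598, 529, 3)
```

View pics/cropA.png

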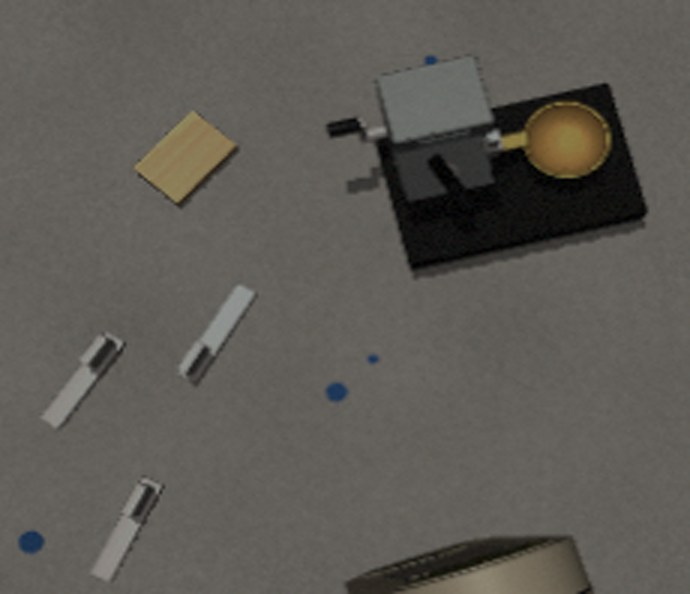

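View pics/cropB.png

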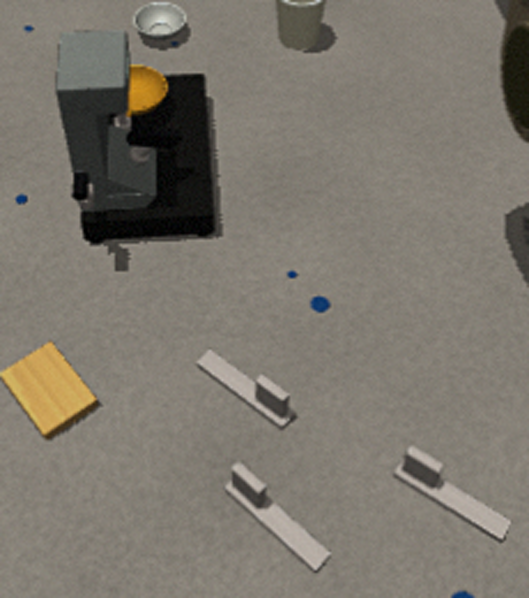

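Crops confirm the target: the gauge at crop A (215,335), plain end up and right, fin end nearer the robot. Now the measurements.

Run:
```python
from h import *
t=load('top0');s=load('scene0')
def rect(m,f,z,lab):
    c=max(cv2.findContours(m.astype(np.uint8),0,1)[0],key=cv2.contourArea)
    P=plane(f,c.reshape(-1,2),z)[:,:2]
    r=cv2.minAreaRect((P*1000).astype(np.float32)); print(lab,np.round(r[0],1),np.round(r[1],1),round(r[2],1)); return r
for f,n,(x,y,w,h) in((t,'t',(155,180,35,45)),(s,'s',(212,255,52,46))):
    P=cloud(f); z=P[...,2]; hsv=cv2.cvtColor(f['color'],cv2.COLOR_RGB2HSV)
    roi=np.zeros(z.shape,bool); roi[y:y+h,x:x+w]=1
    bl=P[roi&(z>.006)&(z<.014)]; fi=P[roi&(z>.045)]; al=P[roi&(z>.006)]
    print(n,len(bl),len(fi),'blade mean',bl.mean(0).round(4),'fin',fi.mean(0).round(4))
    r=cv2.minAreaRect((al[:,:2]*1000).astype(np.float32)); print(' all rect',r)
    c,_,vt=np.linalg.svd(bl[:,:2]-bl[:,:2].mean(0)); print(' dir',vt[0],np.degrees(np.arctan2(*(vt[0][::-1]*np.sign(vt[0][0])))))
    b=f['color'].max(2)
# base outline, top view
    bg=P; m=(z>.046)&(z<.054); q=P[m&(P[...,0]>.4)&(P[...,0]<.9)&(abs(P[...,1]+.05)<.25)]
    print(' base top pts',len(q),cv2.minAreaRect((q[:,:2]*1000).astype(np.float32)))
    m=(hsv[...,0]>8)&(hsv[...,0]<28)&(hsv[...,1]>130)&(z>.06)&(P[...,1]<0)&(P[...,0]>.5)
    q=P[m]; print(' cup',len(q),q.min(0).round(3),q.max(0).round(3))
    k=np.argwhere(m); print('  px',k.min(0),k.max(0))
```

```text
t 199 53 blade mean [0.4575 0.2866 0.0093] fin [0.4157 0.31   0.0536]
 all rect ((454.5166015625, 292.3576354980469), (145.12171936035156, 110.8385238647461), 0.03770475462079048)
 dir [-0.94120538  0.33783491] -19.745019728329936
 base top pts 1757 ((636.4790649414062, -36.49046325683594), (171.21697998046875, 270.08392333984375), 13.16523551940918)
 cup 638 [ 0.623 -0.141  0.06 ] [ 0.712 -0.032  0.1  ]
  px [118 268] [145 302]
s 315 90 blade mean [0.4644 0.2916 0.0099] fin [0.4219 0.3164 0.0532]
 all rect ((466.46832275390625, 295.9227294921875), (58.36820602416992, 142.80108642578125), 50.24604415893555)
 dir [-0.83080737  0.55656006] -33.81823553761969
 base top pts 1510 ((642.224609375, -33.63572692871094), (169.402099609375, 273.5241394042969), 12.959162712097168)
 cup 293 [ 0.626 -0.142  0.064] [ 0.685 -0.022  0.11 ]
  px [138 185] [160 202]
```

Run:
```python
from h import *
t=load('top0');s=load('scene0')
for n,f,(x,y,w,h) in(('t',t,(152,178,42,50)),('s',s,(208,255,62,48))):
    im=cv2.imread(f'pics/{"top" if n=="t" else "scene"}0.png')[y:y+h,x:x+w]
    im=cv2.resize(im,None,fx=12,fy=12,interpolation=cv2.INTER_NEAREST)
    im=cv2.convertScaleAbs(im,alpha=1.6 if n=='t' else 1.1)
    for i in range(0,w,10): cv2.putText(im,str(x+i),(i*12,10),0,.35,(0,255,255)); im[:,i*12]=(0,120,120)
    for i in range(0,h,10): cv2.putText(im,str(y+i),(0,i*12+10),0,.35,(0,255,255)); im[i*12]=(0,120,120)
    cv2.imwrite(f'pics/g_{n}.png',im)
x,y,w,h=215,105,70,60
im=cv2.convertScaleAbs(cv2.resize(cv2.imread('pics/top0.png')[y:y+h,x:x+w],None,fx=10,fy=10,interpolation=cv2.INTER_NEAREST),alpha=2.2)
for i in range(0,w,10): cv2.putText(im,str(x+i),(i*10,10),0,.35,(0,255,255))
for i in range(0,h,10): cv2.putText(im,str(y+i),(0,i*10+10),0,.35,(0,255,255))
cv2.imwrite('pics/w_t.png',im)
x,y,w,h=155,118,70,60
im=cv2.convertScaleAbs(cv2.resize(cv2.imread('pics/scene0.png')[y:y+h,x:x+w],None,fx=10,fy=10,interpolation=cv2.INTER_NEAREST),alpha=1.8)
for i in range(0,w,10): cv2.putText(im,str(x+i),(i*10,10),0,.35,(0,255,255))
for i in range(0,h,10): cv2.putText(im,str(y+i),(0,i*10+10),0,.35,(0,255,255))
cv2.imwrite('pics/w_s.png',im)
```

```text
(no output)
```

View pics/g_t.png

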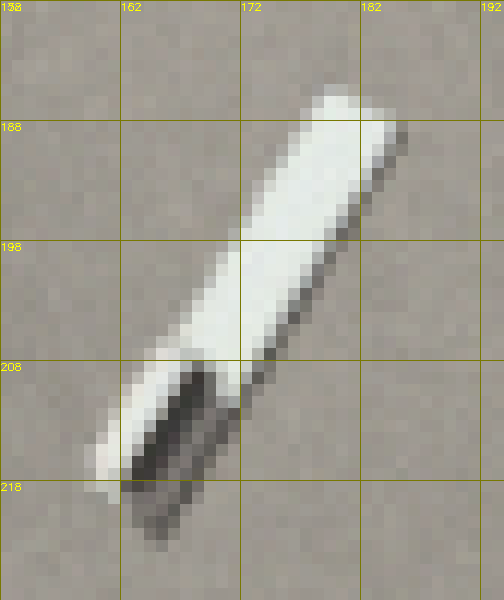

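View pics/g_s.png

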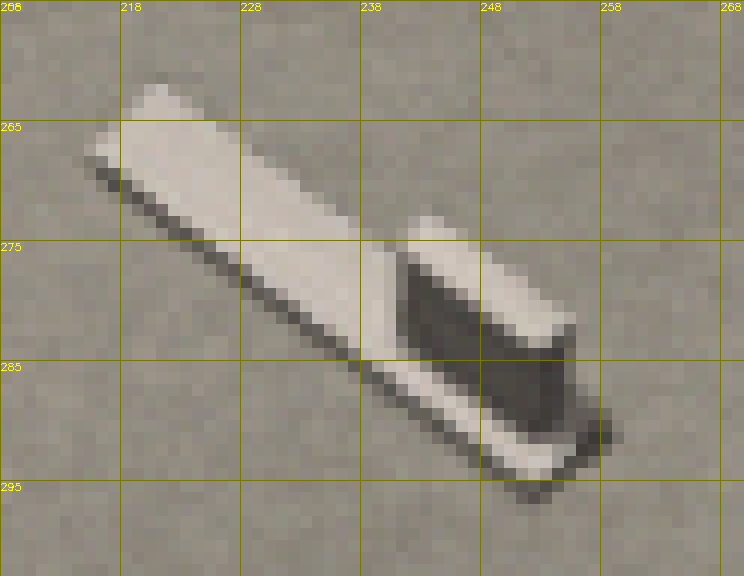

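View pics/w_t.png

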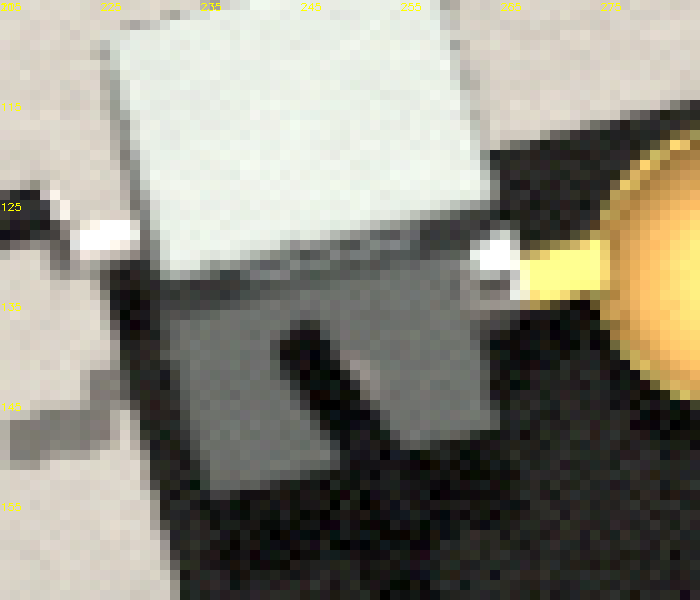

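View pics/w_s.png

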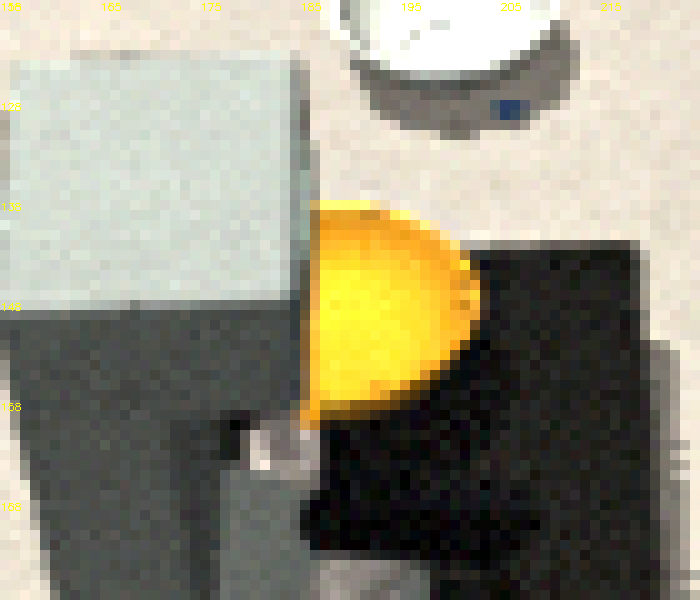

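Run:
```python
from h import *
t=load('top0');s=load('scene0')
def show(l,f,uv,z): print(l,(plane(f,uv,z)*1000).round(1)[:,:2].tolist())
show('t tip',t,[(178.5,185.5),(185,187.7)],.01)
show('s tip',s,[(220.8,262.0),(215.3,268)],.01)
show('s rear top corner',s,[(252.5,294.5)],.01)
show('s fintop',s,[(241.6,276.4),(243.6,272.8),(255.5,280.9),(253.0,284.3)],.055)
show('t fin top',t,[(159.8,217),(162.2,219.3),(166.8,207.3),(168.9,208.5)],.055)
# edges
for n,f,es in(('t',t,[((179,186.5),(167,207)),((184.8,188.5),(172,210.5))]),('s',s,[((221,262),(239,275.2)),((215.5,268.3),(252,294.8))])):
    for e in es:
        p=plane(f,e,.01); d=p[0]-p[1]; print(n,np.degrees(np.arctan2(d[1],d[0])).round(1))
# wing
P=cloud(t)
g=t['color'].max(2)
for (u,v) in [(243,137),(245,139),(247,142),(249,145),(251,148),(254,150),(240,145),(256,140)]:
    print(u,v,g[v,u],P[v,u].round(3))
P2=cloud(s);print('scene')
for (u,v) in [(186,169),(190,170),(195,170),(200,170),(205,170),(209,170),(190,176)]:
    print(u,v,P2[v,u].round(3))
```

```text
t tip [[509.7, 268.4], [501.9, 246.6]]
s tip [[505.2, 252.1], [516.5, 272.7]]
s rear top corner [[407.1, 335.5]]
s fintop [[439.1, 312.7], [435.5, 301.7], [402.6, 320.2], [407.6, 330.6]]
t fin top [[400.8, 322.0], [393.2, 314.2], [431.9, 299.4], [427.9, 292.5]]
t -30.4
t -30.3
s -31.1
s -30.3
243 137 51 [0.648 0.049 0.1  ]
245 139 8 [0.628 0.042 0.152]
247 142 6 [0.617 0.036 0.157]
249 145 5 [0.61  0.03  0.146]
251 148 16 [0.602 0.024 0.14 ]
254 150 18 [0.598 0.015 0.129]
240 145 51 [0.625 0.059 0.089]
256 140 53 [0.64  0.007 0.089]
scene
186 169 [0.638 0.047 0.145]
190 170 [0.626 0.05  0.145]
195 170 [0.614 0.04  0.137]
200 170 [0.601 0.034 0.133]
205 170 [0.589 0.025 0.125]
209 170 [ 0.596 -0.049  0.049]
190 176 [0.632 0.039 0.108]
```

```bash
cat > plan.py <<'E'
import numpy as np,sys
from scipy.spatial.transform import Rotation as R
from station import bot
# usage: plan.py N x y z yaw  -> suggested equal rows to the goal
def plan(x,y,z,yaw,n,opening):
    o=bot.observe(); p=np.array(o['tcp_pos']); rot=R.from_euler('xyz',o['tcp_rot'])
    X=rot.as_matrix()[:,0]; y0=np.degrees(np.arctan2(X[1],X[0])); dy=(yaw-y0+180)%360-180
    print('now',p.round(4),'yaw',y0.round(2),'t',o['time'],'need',(np.array([x,y,z])-p).round(4),round(dy,1))
    rr=[]
    for i in range(n):
        d=(np.array([x,y,z])-p)/(n-i); t=rot.as_matrix().T@d*100; a=-dy/n
        t=np.round(t,2); rr.append('%g %g %g %.1f %g'%(*t,a,opening))
        p=p+rot.as_matrix()@t/100; rot=rot*R.from_euler('z',round(a,1),degrees=True)
    print('; '.join(rr))
if __name__=='__main__':
    a=[float(v) for v in sys.argv[1:]]
    plan(*a[:4],int(a[4]),a[5])
E
python3 plan.py 0.40 -0.05 0.23 100 8 8.5
```

```text
now [ 0.2301 -0.5536  0.2304] yaw 22.56 t 0.1 need [ 1.699e-01  5.036e-01 -4.000e-04] 77.4
4.38 -5 0.01 -9.7 8.5; 5.16 -4.19 0.01 -9.7 8.5; 5.79 -3.26 0.01 -9.7 8.5; 6.25 -2.24 0.02 -9.7 8.5; 6.54 -1.15 0.01 -9.7 8.5; 6.64 -0.04 0.02 -9.7 8.5; 6.56 1.09 0.01 -9.7 8.5; 6.28 2.17 0.02 -9.7 8.5
```

```bash
python3 -m inch '4.1 -4.7 0 -9.7 8.5; 4.8 -3.9 0 -9.7 8.5; 5.4 -3 0 -9.7 8.5; 5.8 -2.1 0 -9.7 8.5; 6.1 -1.1 0 -9.7 8.5; 6.2 0 0 -9.7 8.5; 6.1 1 0 -9.7 8.5; 5.9 2 0 -9.7 8.5' 60; python3 plan.py 0.4175 0.312 0.20 149.5 8 8.5
```

```text
time: 1.1
tcp_pos: [0.3791, -0.0768, 0.2273]
tcp_rot: [-3.141, -0.009, 1.783]
force: [1.6, -0.8, 0.6]
gripper_width: 0.996
now [ 0.3791 -0.0768  0.2273] yaw 102.15 t 1.1 need [ 0.0384  0.3888 -0.0273] 47.3
4.65 1.49 0.38 -5.9 8.5; 4.47 1.96 0.38 -5.9 8.5; 4.24 2.41 0.38 -5.9 8.5; 3.97 2.83 0.38 -5.9 8.5; 3.66 3.23 0.38 -5.9 8.5; 3.31 3.59 0.38 -5.9 8.5; 2.92 3.91 0.38 -5.9 8.5; 2.51 4.19 0.38 -5.9 8.5
```

```bash
python3 -m inch '4.7 1.5 0.4 -5.9 8.5; 4.5 2 0.4 -5.9 8.5; 4.2 2.4 0.4 -5.9 8.5; 4 2.8 0.4 -5.9 8.5; 3.7 3.2 0.4 -5.9 8.5; 3.3 3.6 0.4 -5.9 8.5; 2.9 3.9 0.4 -5.9 8.5; 2.5 4.2 0.4 -5.9 8.5'; python3 plan.py 0.4175 0.312 0.10 149.5 4 8.5
```

```text
time: 2.1
tcp_pos: [0.4096, 0.3274, 0.196]
tcp_rot: [3.136, -0.005, 2.639]
force: [0.3, -0.5, 0.9]
gripper_width: 0.996
now [0.4096 0.3274 0.196 ] yaw 151.19 t 2.1 need [ 0.0079 -0.0154 -0.096 ] -1.7
-0.37 -0.26 2.4 0.4 8.5; -0.37 -0.25 2.4 0.4 8.5; -0.38 -0.25 2.39 0.4 8.5; -0.37 -0.25 2.4 0.4 8.5
```

```bash
python3 -m inch '-0.4 -0.3 2.4 0.4 8.5; -0.4 -0.3 2.4 0.4 8.5; -0.4 -0.2 2.4 0.4 8.5; -0.4 -0.2 2.4 0.4 8.5; 0 0 0 0 8.5'; python3 plan.py 0.4175 0.312 0.019 149.5 3 8.5
python3 - <<'E'
from h import *
for n in('scene','top'): grab(n,n+'1')
t=cv2.imread('pics/top1.png')[150:260,120:220]; s=cv2.imread('pics/scene1.png')[200:320,180:290]
cv2.imwrite('pics/v1.png',np.hstack([cv2.resize(t,(390,429),interpolation=2),cv2.resize(s,(390,429),interpolation=2)]))
E
```

```text
time: 2.72
tcp_pos: [0.4159, 0.3146, 0.0944]
tcp_rot: [3.14, -0.008, 2.618]
force: [-0.2, 0.5, 0.1]
gripper_width: 0.994
now [0.4159 0.3146 0.0944] yaw 150.01 t 2.725 need [ 0.0016 -0.0026 -0.0754] -0.5
-0.11 -0.05 2.51 0.2 8.5; -0.11 -0.06 2.51 0.2 8.5; -0.11 -0.05 2.52 0.2 8.5
```

View pics/v1.png

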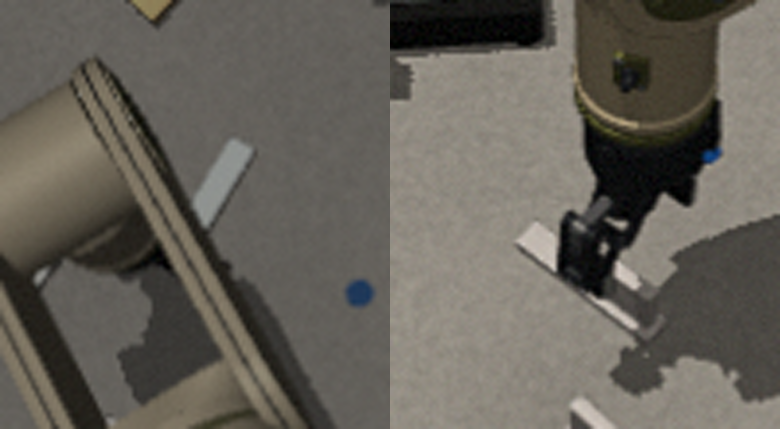

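The scene crop at (590,255) shows the open fingers straddling the fin. Descending to grasp.

```bash
python3 -m inch '-0.1 -0.1 2.5 0.2 8.5; -0.1 -0.1 2.5 0.2 8.5; -0.1 0 2.5 0.2 8.5; 0 0 0 0 8.5'; python3 -m inch '0 0 0 0 2; 0 0 0 0 0.4; 0 0 0 0 0.4; 0 0 0 0 0.4; 0 0 0 0 0.4; 0 0 0 0 0.4; 0 0 0 0 0.4' 60
```

```text
time: 3.32
tcp_pos: [0.4238, 0.3169, 0.0279]
tcp_rot: [3.125, -0.0, 2.609]
force: [-0.2, -0.2, -0.6]
gripper_width: 0.997
time: 4.2
tcp_pos: [0.427, 0.3191, 0.0337]
tcp_rot: [3.118, 0.003, 2.609]
force: [-0.8, 0.1, 1.2]
gripper_width: 0.123
```

Run:
```python
from h import *
from station import bot
s=grab('scene','scene2'); o=bot.observe(); print(o)
s=cv2.imread('pics/scene2.png')[230:320,200:290]
cv2.imwrite('pics/v2.png',cv2.resize(s,(600,600),interpolation=2))
```

```text
{'time': 4.25, 'joints': array([ 0.53989428,  0.12106925,  1.8785498 ,  0.00909715,  1.12015064,
       -0.50239075]), 'joint_velocities': array([-0.00124357,  0.00102469,  0.00022063,  0.00150745, -0.00125432,
        0.00017703]), 'joint_torque': array([-2.98751504e-03, -4.95985723e+01, -4.33673608e+01,  7.62491743e-02,
       -2.73576714e-01, -2.95306987e-02]), 'tcp_pos': array([0.42695113, 0.3190386 , 0.033671  ]), 'tcp_rot': array([3.11849618, 0.00324848, 2.60917094]), 'force': array([-0.32665179, -0.26778501,  1.81015371]), 'wrist_torque': array([-0.101817  ,  0.07895433, -0.04370027]), 'gripper_width': 0.12732784308134873}
```

View pics/v2.png

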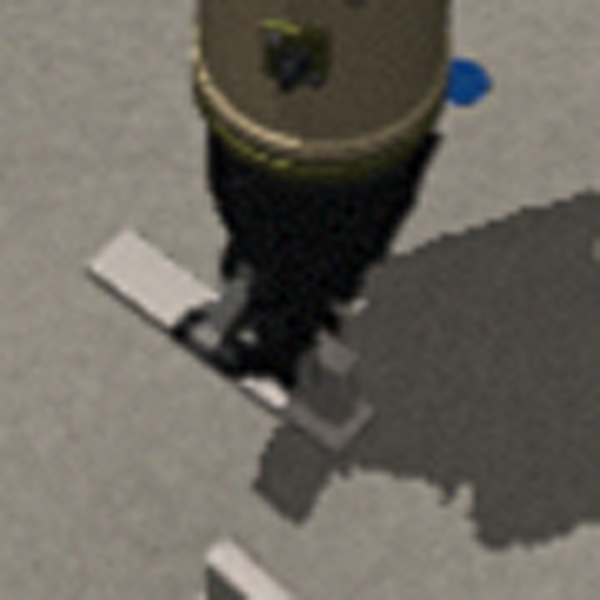

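```bash
python3 -m inch '0 0 0 0 4; 0 0 0 0 4; 0 0 0 0 4'; python3 -m inch '0 0 0 0 4';python3 plan.py 0.42 0.318 0.02 149.5 2 4
python3 - <<'E'
from h import *
from station import bot
s=grab('scene','scene3'); o=bot.observe(); print(o['tcp_pos'],o['tcp_rot'],o['gripper_width'])
s=cv2.imread('pics/scene3.png')[230:320,200:290]
cv2.imwrite('pics/v3.png',cv2.resize(s,(600,600),interpolation=2))
E
```

```text
time: 4.62
tcp_pos: [0.4268, 0.319, 0.0334]
tcp_rot: [3.119, 0.003, 2.609]
force: [-0.4, 0.1, 0.5]
gripper_width: 0.468
time: 4.75
tcp_pos: [0.4268, 0.319, 0.0333]
tcp_rot: [3.119, 0.003, 2.609]
force: [-0.4, -0.5, 0.5]
gripper_width: 0.467
now [0.4268 0.319  0.0333] yaw 149.5 t 4.75 need [-0.0068 -0.001  -0.0133] 0.0
0.27 -0.23 0.66 -0.0 4; 0.27 -0.23 0.66 -0.0 4
[0.42673408 0.31894839 0.03330879] [3.11894796e+00 2.88851274e-03 2.60920583e+00] 0.46798653810508356
```

View pics/v3.png

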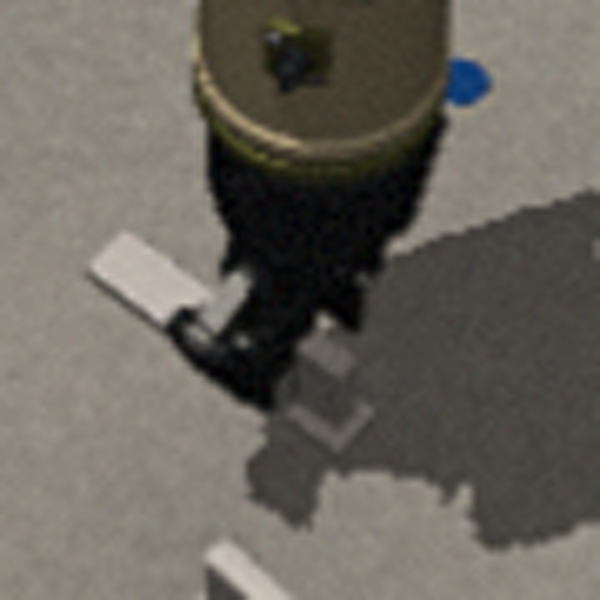

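```bash
python3 -m inch '0.4 0 0.7 0 4; 0.3 0 0.7 0 4; 0 0 0 0 4'; python3 -m inch '0 0 0 0 3;0 0 0 0 2' 40
```

```text
time: 5.18
tcp_pos: [0.4201, 0.3229, 0.0179]
tcp_rot: [3.12, 0.003, 2.609]
force: [-0.9, -0.0, 0.8]
gripper_width: 0.465
time: 5.42
tcp_pos: [0.42, 0.3229, 0.0178]
tcp_rot: [3.12, 0.003, 2.609]
force: [0.6, 1.2, -0.3]
gripper_width: 0.238
```

```bash
python3 -m inch '0 0 0 0 1; 0 0 0 0 0.5; 0 0 0 0 0.5' 40;python3 -m inch '0 0 0 0 0.5; 0 0 0 0 0.5' 80
python3 - <<'E'
from h import *
s=grab('scene','scene4')
s=cv2.imread('pics/scene4.png')[230:320,200:290]
cv2.imwrite('pics/v4.png',cv2.resize(s,(600,600),interpolation=2))
E
```

```text
time: 5.8
tcp_pos: [0.4202, 0.3229, 0.018]
tcp_rot: [3.119, 0.003, 2.609]
force: [-0.6, 0.1, -1.0]
gripper_width: 0.134
time: 6.05
tcp_pos: [0.4202, 0.323, 0.0181]
tcp_rot: [3.119, 0.003, 2.609]
force: [-1.0, 1.6, -0.5]
gripper_width: 0.127
```

View pics/v4.png

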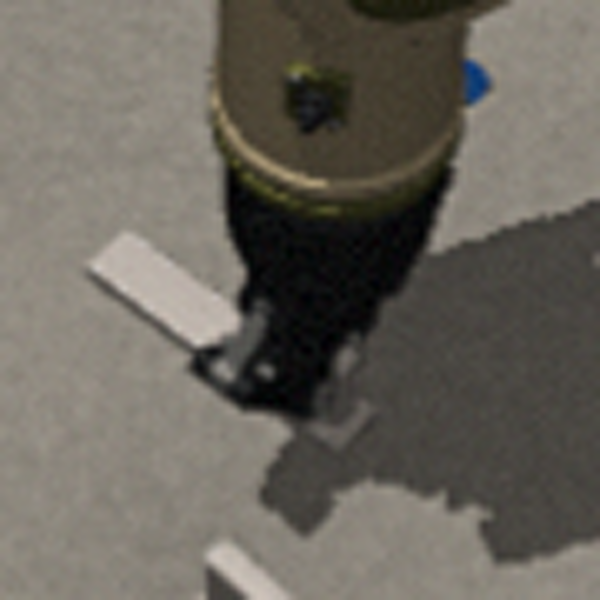

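```bash
python3 -m inch '0 0 1.5 0 0.5; 0 0 -3 0 0.5' 80 >/dev/null; echo; python3 plan.py 0.40 0.10 0.13 171 6 0.5
python3 - <<'E'
from h import *
s=load('scene4'); print(plane(s,[(218.75,264.8),(213.5,270.2)],.01).round(4))
E
```

```text
now [0.4221 0.324  0.0401] yaw 149.5 t 6.35 need [-0.0221 -0.224   0.0899] 21.5
-1.58 -3.37 -1.57 -3.6 0.5; -1.37 -3.46 -1.57 -3.6 0.5; -1.15 -3.54 -1.58 -3.6 0.5; -0.93 -3.6 -1.57 -3.6 0.5; -0.7 -3.65 -1.58 -3.6 0.5; -0.46 -3.69 -1.57 -3.6 0.5
[[0.5091 0.2616 0.01  ]
 [0.52   0.2801 0.01  ]]
```

That first row was a sign slip: I typed +1.5, which pressed down on the gauge before the lift. I'll check force and grip before going on.

Run:
```python
from h import *
from station import bot
s=grab('scene','scene5'); o=bot.observe(); print(o['tcp_pos'],o['tcp_rot'],o['gripper_width'],o['force'],o['wrist_torque'])
s=cv2.imread('pics/scene5.png')[220:310,200:290]
cv2.imwrite('pics/v5.png',cv2.resize(s,(600,600),interpolation=2))
```

```text
[0.4258301  0.32639951 0.04651141] [3.10938629 0.00811618 2.60929261] 0.12959660881789428 [5.02695626 3.80771467 1.50554371] [ 1.86858012e-01 -2.15069681e-01  3.68607209e-05]
```

View pics/v5.png

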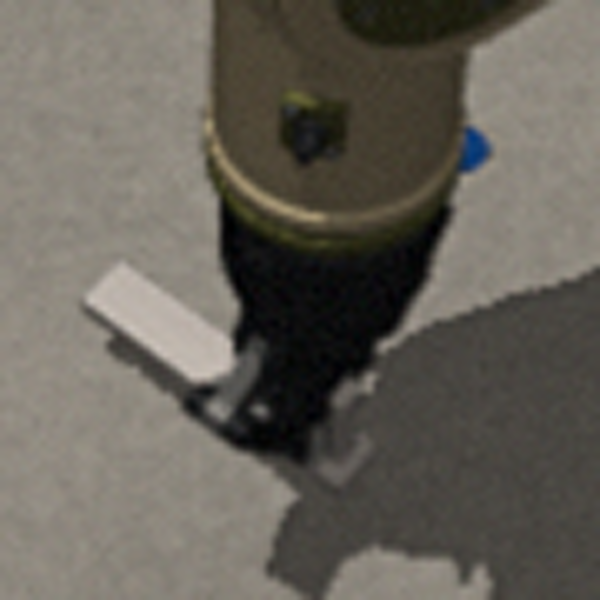

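Gauge is still held and roughly level (blade at crop (160,320), shadow detached). Continuing.

```bash
python3 -m inch '-1.6 -3.4 -1.5 -3.6 0.5; -1.4 -3.5 -1.5 -3.6 0.5; -1.2 -3.5 -1.5 -3.6 0.5; -0.9 -3.6 -1.5 -3.6 0.5; -0.7 -3.7 -1.5 -3.6 0.5; -0.5 -3.7 -1.5 -3.6 0.5'; python3 plan.py 0.42 -0.14 0.12 193 7 0.5
```

```text
time: 7.15
tcp_pos: [0.4039, 0.0964, 0.1322]
tcp_rot: [3.115, 0.021, 3.003]
force: [0.1, -0.6, -2.3]
gripper_width: 0.132
now [0.4039 0.0964 0.1322] yaw 172.04 t 7.15 need [ 0.0161 -0.2364 -0.0122] 21.0
-0.69 -3.32 0.1 -3.0 0.5; -0.52 -3.35 0.1 -3.0 0.5; -0.34 -3.37 0.1 -3.0 0.5; -0.16 -3.38 0.1 -3.0 0.5; 0.01 -3.39 0.1 -3.0 0.5; 0.19 -3.38 0.1 -3.0 0.5; 0.37 -3.37 0.1 -3.0 0.5
```

```bash
python3 -m inch '-0.7 -3.3 0.1 -3 0.5; -0.5 -3.3 0.1 -3 0.5; -0.3 -3.4 0.1 -3 0.5; -0.2 -3.4 0.1 -3 0.5; 0 -3.4 0.1 -3 0.5; 0.2 -3.4 0.1 -3 0.5; 0.4 -3.4 0.1 -3 0.5; 0 0 0 0 0.5'
python3 - <<'E'
from h import *
for n in('scene','top'): grab(n,n+'6')
t=cv2.imread('pics/top6.png')[100:230,190:340]; s=cv2.imread('pics/scene6.png')[110:240,150:300]
cv2.imwrite('pics/v6.png',cv2.convertScaleAbs(np.vstack([np.hstack([cv2.resize(t,None,fx=2.6,fy=2.6,interpolation=2),cv2.resize(s,None,fx=2.6,fy=2.6,interpolation=2)])]),alpha=1.4))
E
python3 plan.py 0.4933 -0.1356 0.08 193 4 0.5
```

```text
time: 8.15
tcp_pos: [0.4201, -0.1507, 0.1196]
tcp_rot: [3.126, 0.032, -2.904]
force: [0.2, 0.5, -2.4]
gripper_width: 0.126
now [ 0.42   -0.1487  0.1195] yaw -166.36 t 8.25 need [ 0.0733  0.0131 -0.0395] -0.6
-1.83 -0.13 1.04 0.2 0.5; -1.83 -0.13 1.04 0.2 0.5; -1.83 -0.12 1.05 0.2 0.5; -1.82 -0.11 1.04 0.2 0.5
```

View pics/v6.png

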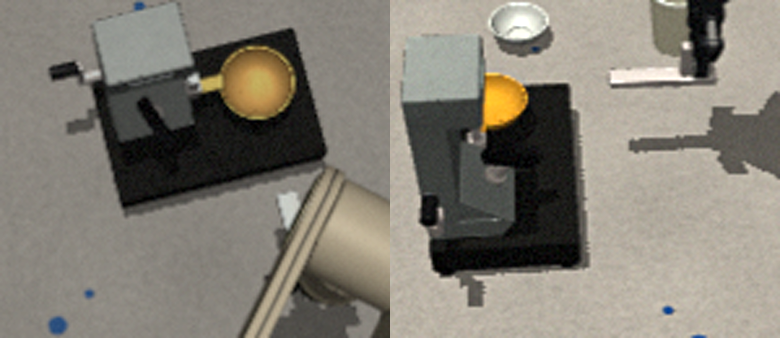

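Run:
```python
from h import *
from station import bot
from scipy.spatial.transform import Rotation as R
o=bot.observe(); print(o['tcp_rot'],np.degrees(o['joints']).round(1))
c=R.from_euler('xyz',o['tcp_rot']).as_matrix()
for r0 in([3.119,.003,2.609],[3.109,.008,2.609]):
    n=c@R.from_euler('xyz',r0).as_matrix().T@[0,0,1]
    g=c[:,0]*-1; print('normal',n.round(4), 'along-gauge slope (mm over 130, + = tip down)',130*n@[np.cos(.228),np.sin(.228),0], 'across',24*n@[-np.sin(.228),np.cos(.228),0])
for n in('scene6','top6'):
    f=load(n);x,y=(250,120) if n[0]=='s' else (260,140)
    im=cv2.convertScaleAbs(cv2.resize(cv2.imread(f'pics/{n}.png')[y:y+60,x:x+60],None,fx=10,fy=10,interpolation=0),alpha=1.4)
    for i in range(0,60,10): cv2.putText(im,str(x+i),(i*10,10),0,.35,(0,0,255)); cv2.putText(im,str(y+i),(0,i*10+10),0,.35,(0,0,255))
    cv2.imwrite(f'pics/tip_{n}.png',im)
```

```text
[ 3.12468963  0.03143673 -2.90358416] [ -27.7  -13.4  117.4    2.    75.4 -131.8]
normal [-0.029  -0.0012  0.9996] along-gauge slope (mm over 130, + = tip down) -3.703428207557554 across 0.12971357249319937
normal [-0.0265  0.0097  0.9996] along-gauge slope (mm over 130, + = tip down) -3.066252719144905 across 0.3708768083881254
```

View pics/tip_scene6.png

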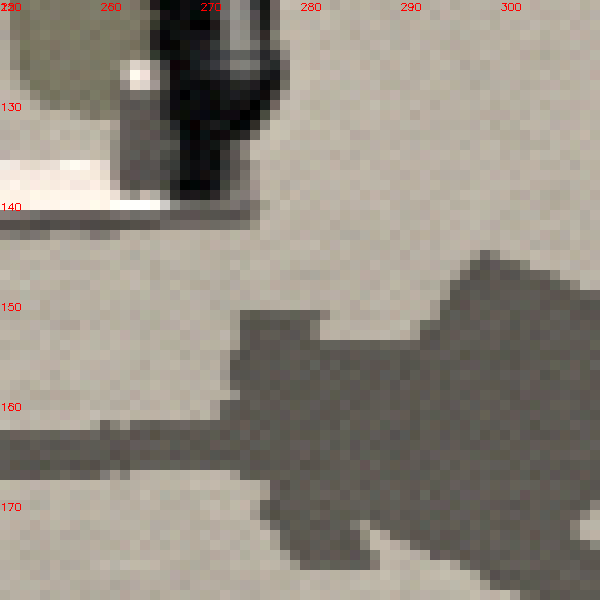

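View pics/tip_top6.png

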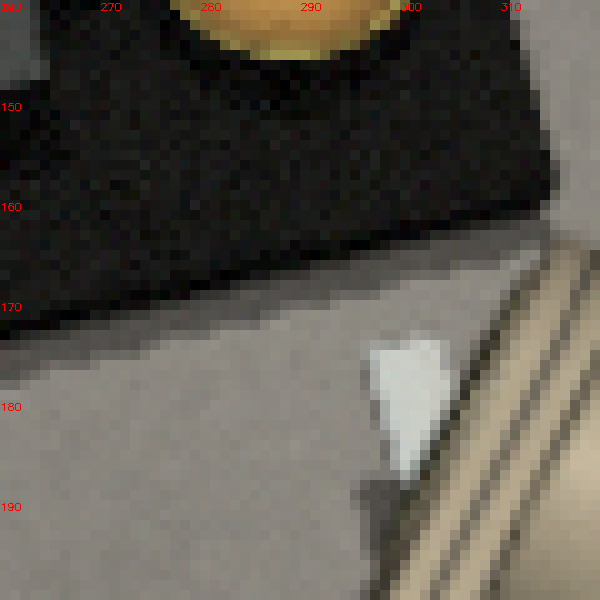

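The gauge sits about 1.5° tip-up in the grip because tool tilt accumulated. I'll set it on the bench here at the final yaw, let it lie flat and regrip, so that tilt is zeroed.

```bash
python3 -m inch '0 0 2.5 0 0.5; 0 0 2.5 0 0.5; 0 0 2 0 0.5; 0 0 0.8 0 0.5; 0 0 0.4 0 0.5; 0 0 0 0 0.5'; python3 -c "
from station import bot
o=bot.observe();print(o['tcp_pos'],o['tcp_rot'],o['force'])"
```

```text
time: 9.0
tcp_pos: [0.4232, -0.1421, 0.0365]
tcp_rot: [3.125, 0.033, -2.901]
force: [-0.1, -0.6, -3.5]
gripper_width: 0.128
[ 0.42320966 -0.14212861  0.0365195 ] [ 3.12485443  0.03339644 -2.90060523] [-0.13856443 -0.61079548 -3.48862111]
```

```bash
python3 -m inch '0 0 1 0 0.5; 0 0 0.6 0 0.5; 0 0 0.2 0 0.5; 0 0 0 0 0.5'
```

```text
time: 9.5
tcp_pos: [0.4249, -0.1423, 0.0188]
tcp_rot: [3.127, 0.035, -2.901]
force: [0.1, 0.0, -2.1]
gripper_width: 0.128
```

```bash
python3 -m inch '0 0 0.3 0 0.5; 0 0 0 0 0.5'; python3 -m inch '0 0 0.3 0 0.5; 0 0 0 0 0.5'
```

```text
time: 9.75
tcp_pos: [0.4252, -0.1424, 0.0158]
tcp_rot: [3.127, 0.036, -2.901]
force: [0.6, -0.5, -2.1]
gripper_width: 0.127
time: 10.0
tcp_pos: [0.4254, -0.1424, 0.0127]
tcp_rot: [3.127, 0.036, -2.901]
force: [-0.9, 0.3, -2.3]
gripper_width: 0.122
```

```bash
python3 -m inch '0 0 0.2 0 0.5; 0 0 0 0 3; 0 0 0 0 3; 0 0 -0.8 0 3; 0 0 0 0 3'
python3 - <<'E'
from h import *
for n in('scene','top'): grab(n,n+'7')
for n,x,y in(('scene7',230,120),('top7',260,140)):
    im=cv2.convertScaleAbs(cv2.resize(cv2.imread(f'pics/{n}.png')[y:y+60,x:x+60],None,fx=10,fy=10,interpolation=0),alpha=1.4)
    for i in range(0,60,10): cv2.putText(im,str(x+i),(i*10,10),0,.35,(0,0,255)); cv2.putText(im,str(y+i),(0,i*10+10),0,.35,(0,0,255))
    cv2.imwrite(f'pics/tip_{n}.png',im)
E
```

```text
time: 10.62
tcp_pos: [0.4266, -0.1431, 0.0204]
tcp_rot: [3.129, 0.038, -2.901]
force: [0.3, -0.5, -0.7]
gripper_width: 0.353
```

View pics/tip_scene7.png

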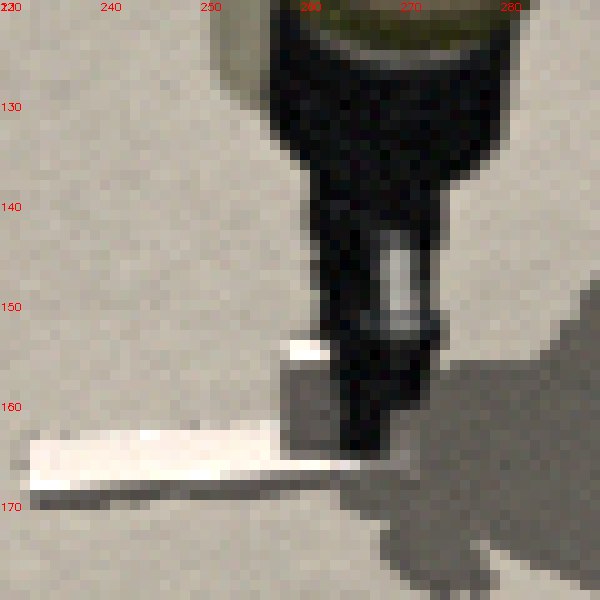

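View pics/tip_top7.png

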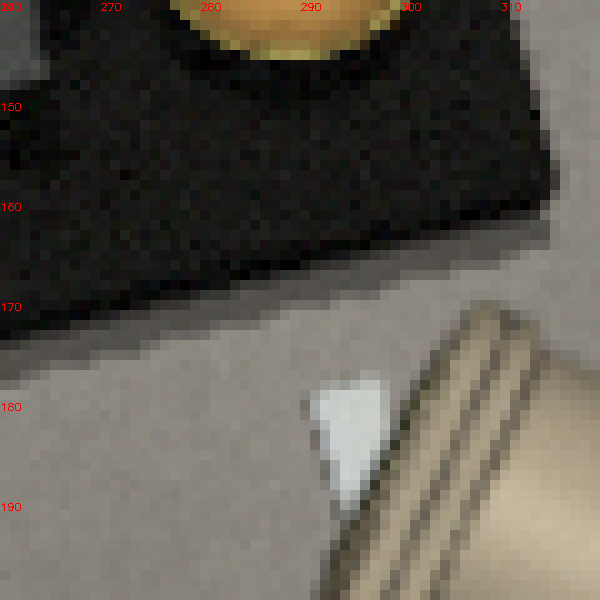

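Run:
```python
from h import *
t=load('top7');s=load('scene7')
print(plane(s,[(233,163.3),(233,168.3),(250,162.4),(262,167)],.01).round(4)[:,:2], plane(t,[(290.5,179),(297,177.5)],.01).round(4)[:,:2])
p=plane(s,[(233,163.4),(250,162.2),(232.5,168.6),(262,166.2)],.01)
for a,b in((0,1),(2,3)): d=p[a]-p[b];print(np.degrees(np.arctan2(d[1],d[0])))
p=plane(t,[(290.5,180),(293.5,190)],.01);d=p[0]-p[1];print(np.degrees(np.arctan2(d[1],d[0])))
```

```text
[[ 0.5327 -0.1281]
 [ 0.529  -0.1051]
 [ 0.4771 -0.141 ]
 [ 0.4349 -0.1257]] [[ 0.5248 -0.106 ]
 [ 0.5295 -0.1278]]
14.426356715622967
15.197419424843826
14.910287413535977
```

```bash
python3 -m inch '0 0 0 0 2; 0 0 0 0 1; 0 0 0 0 0.5; 0 0 0 0 0.5' 40; python3 -m inch '0 0 0 0 0.5; 0 0 0 0 0.5;0 0 -2 0 0.5; 0 0 -2 0 0.5; 0 0 -2 0 0.5; 0 0 -1 0 0.5; 0 0 0 0 0.5' 80; python3 plan.py 0.498 -0.1368 0.085 193.1 4 0.5
```

```text
time: 11.22
tcp_pos: [0.4259, -0.1428, 0.0196]
tcp_rot: [3.128, 0.037, -2.901]
force: [-1.0, -0.1, 1.9]
gripper_width: 0.14
time: 12.1
tcp_pos: [0.4208, -0.1431, 0.088]
tcp_rot: [3.124, 0.032, -2.901]
force: [0.5, 0.4, -2.6]
gripper_width: 0.125
now [ 0.4208 -0.1431  0.088 ] yaw -166.21 t 12.1 need [ 0.0772  0.0063 -0.003 ] -0.7
-1.91 -0.31 0.13 0.2 0.5; -1.91 -0.3 0.13 0.2 0.5; -1.91 -0.3 0.13 0.2 0.5; -1.91 -0.29 0.14 0.2 0.5
```

```bash
python3 -m inch '-1.9 -0.3 0.1 0.2 0.5; -1.9 -0.3 0.1 0.2 0.5; -1.9 -0.3 0.1 0.2 0.5; -1.9 -0.3 0.1 0.2 0.5; 0 0 0 0 0.5'; python3 plan.py 0.498 -0.1368 0.073 193.1 2 0.5;  python3 - <<'E'
from h import *
for n in('scene','top'): grab(n,n+'8')
for n,x,y in(('scene8',195,110),('top8',250,110)):
    im=cv2.convertScaleAbs(cv2.resize(cv2.imread(f'pics/{n}.png')[y:y+60,x:x+70],None,fx=10,fy=10,interpolation=0),alpha=1.6)
    for i in range(0,70,10): cv2.putText(im,str(x+i),(i*10,10),0,.35,(0,0,255)); cv2.putText(im,str(y+i),(0,i*10+10),0,.35,(0,0,255))
    cv2.imwrite(f'pics/tip_{n}.png',im)
E
```

```text
time: 12.72
tcp_pos: [0.4961, -0.1354, 0.0796]
tcp_rot: [3.118, 0.025, -2.916]
force: [0.3, -0.2, -1.9]
gripper_width: 0.133
now [ 0.4961 -0.1354  0.0796] yaw -167.07 t 12.725 need [ 0.0019 -0.0014 -0.0066] 0.2
-0.07 -0.1 0.33 -0.1 0.5; -0.07 -0.09 0.33 -0.1 0.5
```

View pics/tip_scene8.png

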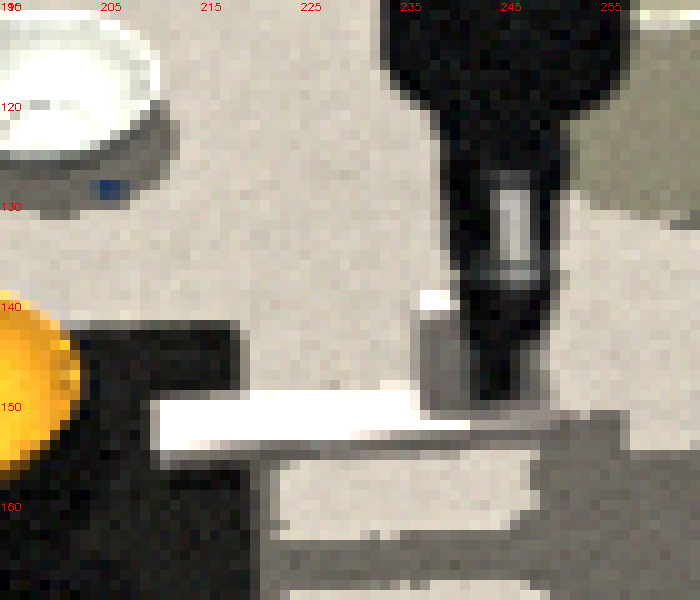

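View pics/tip_top8.png

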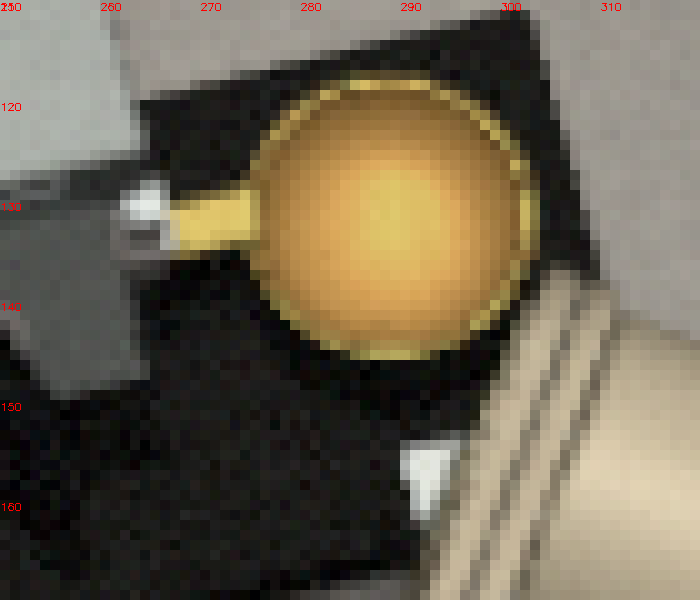

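Run:
```python
from h import *
t=load('top8');s=load('scene8')
g=plane(t,[(288.7,131.2)],.0925)[0]; print('cup centre top',g.round(4))
zt=.0796-.0196+.01
l=plane(t,[(289,154.3)],zt)[0]; ss=plane(s,[(210.3,149.3),(210.5,154.8)],zt)
print(l.round(4),ss.round(4))
c,sn=np.cos(.228),np.sin(.228)
def dev(p,o): d=(p-o)[:2]*1000; return (d@[c,sn]).round(1),(d@[-sn,c]).round(1)
print('t corner',dev(l,g)); gs=np.array([.6686+.003,-.0949+.0015,0]); print('s',dev(ss[0],gs),dev(ss[1],gs))
# front edge of base in top + right edge
```

```text
cup centre top [ 0.6666 -0.0982  0.0925]
[ 0.5957 -0.0987  0.07  ] [[ 0.6053 -0.1211  0.07  ]
 [ 0.5997 -0.096   0.07  ]]
t corner (np.float64(-69.1), np.float64(15.5))
s (np.float64(-70.8), np.float64(-12.0)) (np.float64(-70.6), np.float64(13.7))
```

```bash
python3 -m inch '0 -0.1 0.4 0 0.5; 0 0 0.3 0 0.5; 0 0 0 0 0.5';  python3 -m inch '0 0 0.2 0 0.5; 0 0 0 0 0.5'
```

```text
time: 13.2
tcp_pos: [0.4935, -0.1363, 0.0714]
tcp_rot: [3.117, 0.023, -2.917]
force: [0.2, 0.3, -2.0]
gripper_width: 0.132
time: 13.45
tcp_pos: [0.4939, -0.1367, 0.0708]
tcp_rot: [3.118, 0.024, -2.917]
force: [-1.0, 1.0, 1.6]
gripper_width: 0.132
```

```bash
python3 -m inch '-1 0 0.02 0 0.5; -1 0 0.02 0 0.5; -1 0 0.03 0 0.5; -1 0 0.03 0 0.5; 0 0 0 0 0.5'
python3 - <<'E'
from h import *
grab('scene','scene9')
n,x,y='scene9',180,110
im=cv2.convertScaleAbs(cv2.resize(cv2.imread(f'pics/{n}.png')[y:y+60,x:x+70],None,fx=10,fy=10,interpolation=0),alpha=1.6)
for i in range(0,70,10): cv2.putText(im,str(x+i),(i*10,10),0,.35,(0,0,255)); cv2.putText(im,str(y+i),(0,i*10+10),0,.35,(0,0,255))
cv2.imwrite(f'pics/tip_{n}.png',im)
E
```

```text
time: 14.08
tcp_pos: [0.5363, -0.1272, 0.0709]
tcp_rot: [3.119, 0.025, -2.917]
force: [-0.1, -0.7, -1.5]
gripper_width: 0.129
```

View pics/tip_scene9.png

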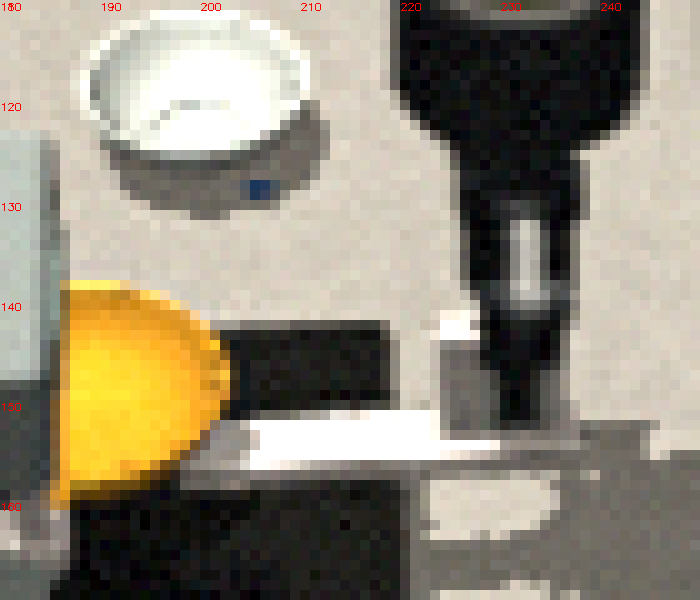

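```bash
python3 -m inch '-1 0 0.03 0 0.5; -1 0 0.04 0 0.5; 0 0 0 0 0.5'; python3 -m inch '-1 0 0.03 0 0.5; -1 0 0.03 0 0.5; -0.3 0 0 0 0.5; 0 0 0 0 0.5'
```

```text
time: 14.5
tcp_pos: [0.5567, -0.1227, 0.0709]
tcp_rot: [3.119, 0.025, -2.917]
force: [0.6, -1.0, -0.6]
gripper_width: 0.13
time: 15.0
tcp_pos: [0.5807, -0.1172, 0.0708]
tcp_rot: [3.119, 0.024, -2.917]
force: [-1.5, 0.4, 1.0]
gripper_width: 0.132
```

```bash
python3 -m inch '0 0 0 0 3; 0 0 0 0 3; 0 0 0 0 3; 0 0 -2 0 3; 0 0 -3 0 3; 1.5 0 -3 0 3; 3 0 -3 0 3;  0 0 0 0 0'
python3 - <<'E'
from h import *
for n in('scene','top'): grab(n,n+'10')
for n,x,y in(('scene10',150,110),('top10',215,100)):
    im=cv2.convertScaleAbs(cv2.resize(cv2.imread(f'pics/{n}.png')[y:y+70,x:x+90],None,fx=8,fy=8,interpolation=0),alpha=1.8)
    for i in range(0,90,10): cv2.putText(im,str(x+i),(i*8,10),0,.35,(0,0,255)); cv2.putText(im,str(y+i),(0,i*8+10),0,.35,(0,0,255))
    cv2.imwrite(f'pics/tip_{n}.png',im)
E
```

```text
time: 16.0
tcp_pos: [0.5345, -0.1311, 0.1895]
tcp_rot: [3.122, 0.029, -2.917]
force: [0.8, 0.2, -0.4]
gripper_width: 0.15
```

View pics/tip_scene10.png

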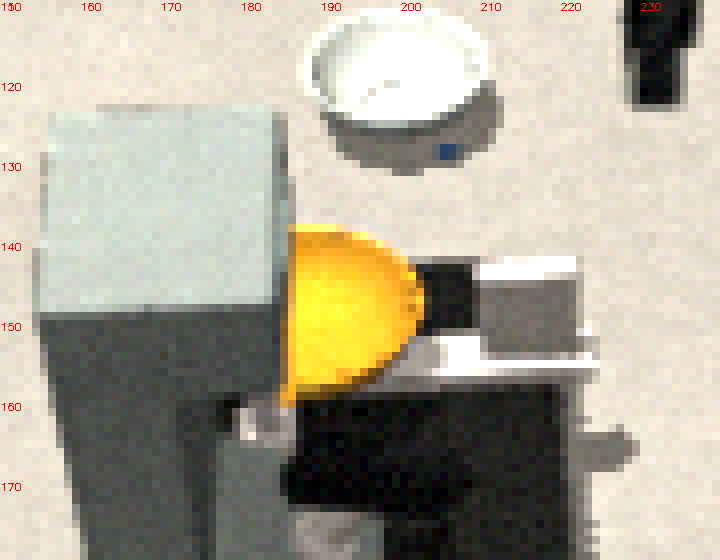

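View pics/tip_top10.png

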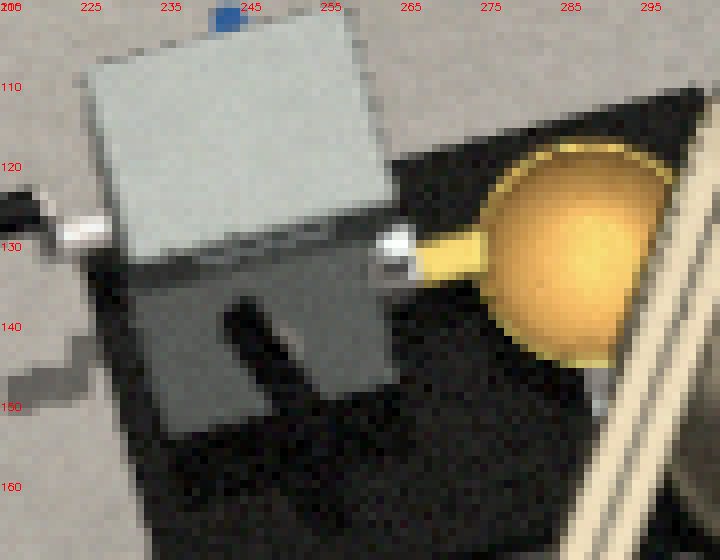

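Run:
```python
from h import *
t=load('top10');s=load('scene10')
c,sn=np.cos(.228),np.sin(.228)
org={'t':np.array([.6666,-.0965,.05]),'s':np.array([.6716,-.0934,.05])}
def dev(p,o): d=(p-o)*1000; return np.c_[d[...,0].ravel()*c+d[...,1].ravel()*sn,-d[...,0].ravel()*sn+d[...,1].ravel()*c,d[...,2].ravel()]
def d1(f,k,uv,z): return dev(plane(f,uv,z),org[k]).round(1)
print('fin top s',d1(s,'s',[(208.5,142.5),(220.7,142.5),(220.7,145)],.105),'rear',d1(s,'s',[(222.5,151),(223.3,155.5)],.06))
print('tip side t',d1(t,'t',[(287.3,147),(289,152)],.06))
for k,f,(u0,v0,u1,v1) in(('t',t,(238,130,264,160)),('s',s,(180,155,216,182))):
    P=cloud(f); D=dev(P,org[k]).reshape(P.shape); g=f['color'].max(2)
    m=np.zeros(g.shape,bool); m[v0:v1,u0:u1]=1; m&=(D[...,2]>55)&(g<45)&(D[...,0]<-20)
    q=D[m]; print(k,len(q),'min',np.nanmin(q,0).round(),'max',np.nanmax(q,0).round(),'mean',q.mean(0).round(1))
    for v in range(v0,v1,2):
        r=[(u,*D[v,u].round().astype(int)) for u in range(u0,u1) if m[v,u]]
        if r: print(v,r[0],r[len(r)//2],r[-1])
```

```text
fin top s [[ -66.7   -6.3   55. ]
 [-105.2   -3.4   55. ]
 [-104.6    8.3   55. ]] rear [[-110.   -11.6   10. ]
 [-111.5    9.6   10. ]]
tip side t [[-42.6  11.8  10. ]
 [-60.1  10.7  10. ]]
t 93 min [-65. 118.  60.] max [-21. 148. 109.] mean [-41.5 132.9  87. ]
144 (245, np.int64(-23), np.int64(147), np.int64(109)) (248, np.int64(-24), np.int64(138), np.int64(102)) (250, np.int64(-23), np.int64(132), np.int64(93))
146 (245, np.int64(-26), np.int64(148), np.int64(96)) (248, np.int64(-28), np.int64(139), np.int64(96)) (251, np.int64(-31), np.int64(130), np.int64(95))
148 (247, np.int64(-32), np.int64(144), np.int64(86)) (250, np.int64(-34), np.int64(135), np.int64(88)) (253, np.int64(-32), np.int64(125), np.int64(70))
150 (248, np.int64(-38), np.int64(142), np.int64(85)) (251, np.int64(-41), np.int64(133), np.int64(88)) (254, np.int64(-41), np.int64(124), np.int64(77))
152 (249, np.int64(-44), np.int64(140), np.int64(81)) (252, np.int64(-47), np.int64(132), np.int64(85)) (255, np.int64(-48), np.int64(122), np.int64(79))
154 (251, np.int64(-52), np.int64(136), np.int64(82)) (254, np.in
[... 541 characters left out ...]
35), np.int64(132), np.int64(95)) (202, np.int64(-46), np.int64(124), np.int64(87))
167 (193, np.int64(-21), np.int64(146), np.int64(103)) (201, np.int64(-43), np.int64(133), np.int64(88)) (208, np.int64(-63), np.int64(123), np.int64(76))
169 (193, np.int64(-21), np.int64(149), np.int64(98)) (201, np.int64(-43), np.int64(137), np.int64(83)) (208, np.int64(-62), np.int64(131), np.int64(76))
171 (194, np.int64(-22), np.int64(142), np.int64(82)) (201, np.int64(-42), np.int64(137), np.int64(76)) (207, np.int64(-59), np.int64(131), np.int64(68))
173 (194, np.int64(-22), np.int64(144), np.int64(76)) (200, np.int64(-39), np.int64(138), np.int64(69)) (205, np.int64(-53), np.int64(130), np.int64(59))
```

Run:
```python
from h import *
t=load('top10');s=load('scene10')
c,sn=np.cos(.228),np.sin(.228)
org={'t':np.array([.6666,-.0965,.05]),'s':np.array([.6716,-.0934,.05])}
def dev(p,o): d=(p-o)*1000; return np.c_[d[...,0].ravel()*c+d[...,1].ravel()*sn,-d[...,0].ravel()*sn+d[...,1].ravel()*c,d[...,2].ravel()]
a=np.array([-np.sin(np.radians(35)),0,np.cos(np.radians(35))]); u=np.array([a[2],0,-a[0]])
for k,f,(u0,v0,u1,v1) in(('t',t,(238,130,264,160)),('s',s,(183,155,216,182))):
    P=cloud(f); D=dev(P,org[k]).reshape(P.shape); g=f['color'].max(2)
    m=np.zeros(g.shape,bool); m[v0:v1,u0:u1]=1; m&=(D[...,2]>55)&(g<(45 if k=='s' else 24))
    q=D[m]; A=q@a; print(k,'axis coord pct',np.percentile(A,[2,10,50,90,98]).round(1))
    w=q[A>np.percentile(A,95)-10]; U=w@u; Y=w[:,1]
    r=cv2.minAreaRect(np.c_[U,Y].astype(np.float32)); print(' face rect centre(u,y)',r, 'A',np.median(w@a).round(1))
    pc=np.c_[U,Y]-[U.mean(),Y.mean()]; v=np.linalg.svd(pc)[2][0]; v*=np.sign(v[0]); print(' mean',U.mean().round(1),Y.mean().round(1),'bar angle from upslope deg (+ = to +y)',np.degrees(np.arctan2(v[1],v[0])).round(1))
    # panel
    mp=np.zeros(g.shape,bool); mp[v0:v1,u0:u1]=1; mp&=(g>45)&(g<75)&(D[...,2]>20); print(' panel A',np.median(D[mp]@a).round(1))
```

```text
t axis coord pct [ 73.3  85.8  95.1  99.3 102.2]
 face rect centre(u,y) ((21.697660446166992, 136.03793334960938), (68.27354431152344, 15.865585327148438), 19.569564819335938) A 96.2
 mean 21.8 134.8 bar angle from upslope deg (+ = to +y) 18.0
 panel A 34.1
s axis coord pct [ 72.7  75.9  91.7  98.3 149.6]
 face rect centre(u,y) ((49.549564361572266, 148.89247131347656), (128.96852111816406, 20.561330795288086), 26.428070068359375) A 96.3
 mean 28.8 140.4 bar angle from upslope deg (+ = to +y) 25.3
 panel A 36.1
```

Gauge checks out: fin from x = -105 to -67 mm in device axes, so the tip is about 19 mm past the cup's middle, centred within about 2 mm and lying flat. The wing fits as a 68x16 mm face, about 19° short of "up the slope", so joint ≈ 0.62. I'll push its lower end towards +y with the shut fingers.

```bash
python3 plan.py 0.5896 -0.0203 0.20 193.1 4 0
```

```text
now [ 0.5343 -0.1302  0.1863] yaw -167.1 t 16.1 need [0.0553 0.1099 0.0137] 0.2
-1.97 2.37 -0.24 -0.0 0; -1.97 2.38 -0.24 -0.0 0; -1.97 2.37 -0.24 -0.0 0; -1.96 2.38 -0.24 -0.0 0
```

```bash
python3 -m inch '-1 2.4 -0.3 0 0; -1.5 2.4 -0.3 0 0; -2.5 2.4 -0.2 0 0; -2.5 2.3 -0.2 0 0; 0 0 0 0 0'; python3 plan.py 0.5896 -0.0203 0.13 193.1 3 0;  python3 - <<'E'
from h import *
for n in('scene','top'): grab(n,n+'11')
t=cv2.imread('pics/top11.png')[90:200,200:320]; s=cv2.imread('pics/scene11.png')[80:190,130:250]
cv2.imwrite('pics/v11.png',cv2.convertScaleAbs(np.hstack([cv2.resize(t,None,fx=3.2,fy=3.2,interpolation=2),cv2.resize(s,None,fx=3.2,fy=3.2,interpolation=2)]),alpha=1.6))
E
```

```text
time: 16.73
tcp_pos: [0.5865, -0.0162, 0.1943]
tcp_rot: [3.115, 0.018, -2.917]
force: [0.2, -0.6, -1.0]
gripper_width: 0.001
now [ 0.5865 -0.0162  0.1943] yaw -167.13 t 16.725 need [ 0.0031 -0.0041 -0.0643] 0.2
-0.03 -0.21 2.14 -0.1 0; -0.03 -0.21 2.14 -0.1 0; -0.03 -0.22 2.14 -0.1 0
```

View pics/v11.png

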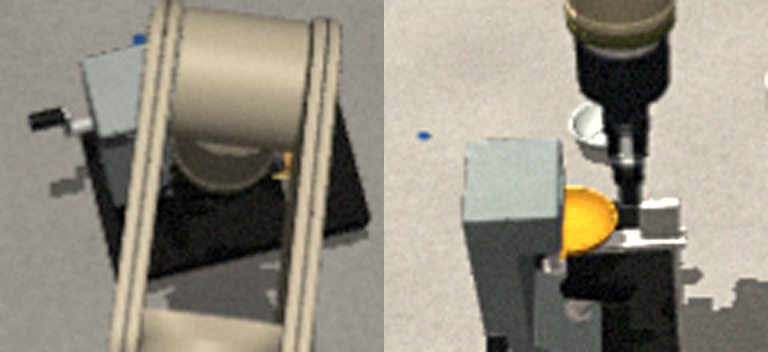

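Run:
```python
from h import *
t=load('top10');P=cloud(t);q=P[112:122,232:255].reshape(-1,3);print('head top',np.median(q,0))
c,sn=np.cos(.228),np.sin(.228);o=np.array([.6666,-.0965])
m=(P[...,2]>.2)&(P[...,1]<.2)&(P[...,1]>-.04)&(P[...,0]>.6);m[:, 275:]=0;q=P[m];d=q[:,:2]-o;print((d@[c,sn]).min(),(d@[c,sn]).max(),(d@[-sn,c]).min(),(d@[-sn,c]).max(),q[:,2].max())
s=load('scene11');P=cloud(s);g=s['color']
from station import bot
tcp=bot.observe()['tcp_pos'];D=P-tcp
m=(np.abs(D[...,1])<.12)&(np.abs(D[...,0])<.12)&(D[...,2]>.05)&(P[...,1]>-.12)
m&=~((P[...,0]>.62)&(P[...,2]<.27))
for z in np.arange(.05,.45,.03):
    k=m&(D[...,2]>=z)&(D[...,2]<z+.03); 
    if k.sum()>3: d=D[k][:,:2]; print(z.round(2),k.sum(),'dev x',np.percentile(d@[c,sn],[1,99]).round(3),'dev y',np.percentile(d@[-sn,c],[1,99]).round(3))
```

```text
head top [0.66591649 0.04496989 0.26457287]
-0.010757536025575254 0.07182101840720369 0.08511881435052901 0.18282133532166128 0.27555088440206976
0.05 58 dev x [-0.015  0.037] dev y [-0.005  0.053]
0.08 165 dev x [-0.016  0.021] dev y [-0.008  0.062]
0.11 141 dev x [-0.035  0.033] dev y [0.006 0.039]
0.14 297 dev x [-0.035  0.037] dev y [0.003 0.038]
0.17 276 dev x [-0.04   0.041] dev y [0.004 0.041]
0.2 360 dev x [-0.041  0.041] dev y [0.   0.04]
0.23 365 dev x [-0.04   0.038] dev y [0.006 0.038]
0.26 413 dev x [-0.041  0.042] dev y [0.004 0.037]
0.29 159 dev x [-0.034  0.037] dev y [0.01  0.055]
0.32 769 dev x [-0.098  0.057] dev y [0.04  0.099]
0.35 1090 dev x [-0.099  0.064] dev y [0.035 0.099]
0.38 1376 dev x [-0.12   0.059] dev y [-0.034  0.097]
0.41 769 dev x [-0.1    0.037] dev y [0.013 0.097]
```

```bash
python3 -m inch '0 -0.3 2 0 0; 0 -0.3 2 0 0; 0 -0.2 2 0 0; 0 -0.2 2 0 0; 0 0 0 0 0';  python3 plan.py 0.5896 -0.0203 0.102 193.1 2 0
```

```text
time: 17.45
tcp_pos: [0.5837, -0.0302, 0.1034]
tcp_rot: [3.114, 0.009, -2.924]
force: [0.1, -0.7, -0.8]
gripper_width: -0.002
now [ 0.5837 -0.0302  0.1034] yaw -167.53 t 17.45 need [ 0.0059  0.0099 -0.0014] 0.6
-0.4 0.42 0.09 -0.3 0; -0.39 0.41 0.08 -0.3 0
```

```bash
python3 -m inch '-0.7 0.4 0 0 0; 0 0.4 0 0 0; 0 0.4 0 0 0; 0 0 0 0 0'; python3 -m inch '0 0.4 0 0 0; 0 0 0 0 0'
python3 - <<'E'
from h import *
s=grab('scene','scene12')
s=cv2.imread('pics/scene12.png')[100:190,140:240]
cv2.imwrite('pics/v12.png',cv2.convertScaleAbs(cv2.resize(s,None,fx=6,fy=6,interpolation=2),alpha=2.2))
E
```

```text
time: 17.95
tcp_pos: [0.5892, -0.0167, 0.1057]
tcp_rot: [3.115, 0.011, -2.925]
force: [-0.4, 0.8, 0.0]
gripper_width: 0.002
time: 18.2
tcp_pos: [0.5886, -0.0124, 0.1065]
tcp_rot: [3.115, 0.012, -2.925]
force: [0.5, 0.5, 0.3]
gripper_width: -0.002
```

View pics/v12.png

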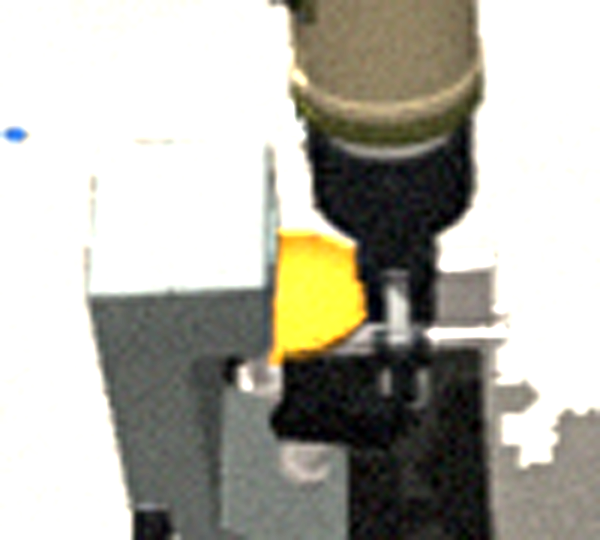

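```bash
python3 -m inch '0 0.5 0.2 0 0; 0 0.4 0.2 0 0'; python3 -m inch '0 0.4 0 0 0; 0 0.4 0 0 0';python3 -m inch '0 0.4 0 0 0; 0 0.4 0 0 0'
python3 - <<'E'
from h import *
s=grab('scene','scene13')
s=cv2.imread('pics/scene13.png')[130:190,170:240]
cv2.imwrite('pics/v13.png',cv2.convertScaleAbs(cv2.resize(s,None,fx=9,fy=9,interpolation=2),alpha=2.5))
E
```

```text
time: 18.5
tcp_pos: [0.5868, -0.0052, 0.1032]
tcp_rot: [3.118, 0.012, -2.925]
force: [-2.7, -6.6, 2.9]
gripper_width: -0.003
time: 18.75
tcp_pos: [0.5836, 0.0003, 0.1021]
tcp_rot: [3.122, 0.008, -2.926]
force: [-1.6, -5.1, -1.6]
gripper_width: 0.002
time: 19.0
tcp_pos: [0.5811, 0.0057, 0.1015]
tcp_rot: [3.126, 0.006, -2.928]
force: [0.3, -6.9, 0.1]
gripper_width: 0.002
```

View pics/v13.png

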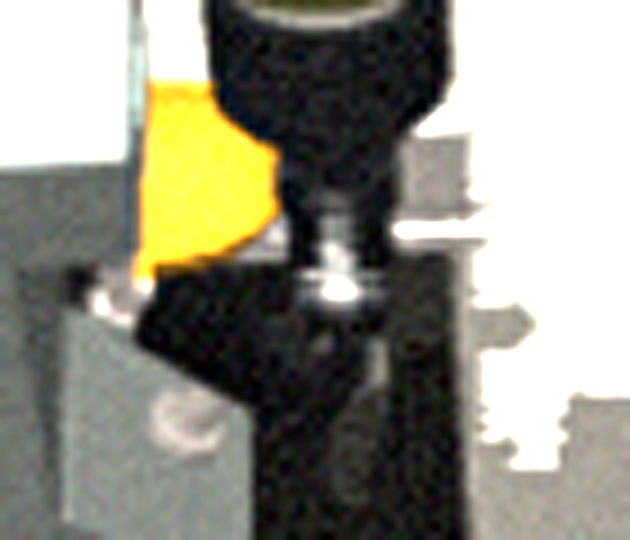

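```bash
python3 -m inch '-0.1 0.4 0 0 0; -0.1 0.4 0 0 0'; python3 -m inch '-0.1 0.4 0 0 0; -0.1 0.4 0 0 0'
python3 - <<'E'
from h import *
from station import bot
p=bot.observe()['tcp_pos'];d=(p-[.6096,.0305,.13])*1000;c,sn=np.cos(.228),np.sin(.228);print('X',d[0]*c+d[1]*sn,'Y',-d[0]*sn+d[1]*c,d[2])
s=grab('scene','scene14')
s=cv2.imread('pics/scene14.png')[130:190,170:240]
cv2.imwrite('pics/v14.png',cv2.convertScaleAbs(cv2.resize(s,None,fx=9,fy=9,interpolation=2),alpha=2.5))
E
```

```text
time: 19.3
tcp_pos: [0.5798, 0.0114, 0.1011]
tcp_rot: [3.129, 0.002, -2.929]
force: [-4.4, -8.4, 4.9]
gripper_width: -0.002
time: 19.55
tcp_pos: [0.5794, 0.0168, 0.1016]
tcp_rot: [3.134, -0.001, -2.93]
force: [-2.9, -7.6, 5.1]
gripper_width: -0.001
X -32.54679632813956 Y -6.5229719430438475 -28.397127456174328
```

View pics/v14.png

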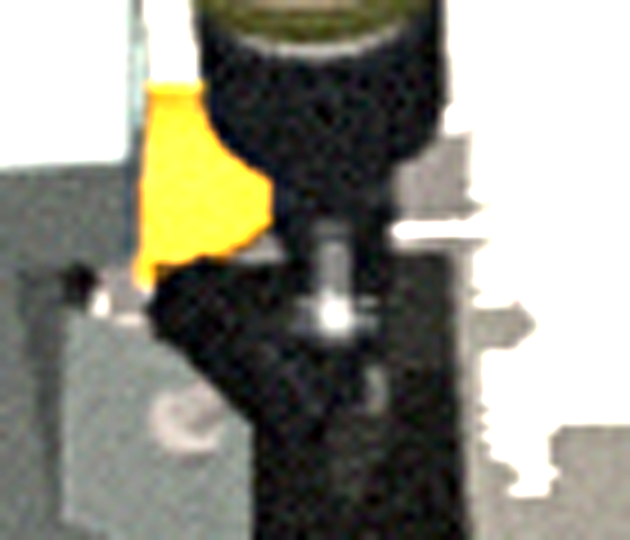

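```bash
python3 -m inch '0 -1.5 0 0 0; 0 -2.5 0 0 0; 1 -2 -3 0 0; 2 -2 -5 0 0; 5 -3 -4 0 0; 6 -3 -2 0 0; 6 -3 -2 0 0; 0 0 0 0 0'
cat > wing.py <<'E'
import sys
from h import *
tag=sys.argv[1]
t=grab('top','top'+tag);s=grab('scene','scene'+tag)
c,sn=np.cos(.228),np.sin(.228)
org={'t':np.array([.6666,-.0965,.05]),'s':np.array([.6716,-.0934,.05])}
def dev(p,o): d=(p-o)*1000; return np.c_[d[...,0].ravel()*c+d[...,1].ravel()*sn,-d[...,0].ravel()*sn+d[...,1].ravel()*c,d[...,2].ravel()]
a=np.array([-np.sin(np.radians(35)),0,np.cos(np.radians(35))]); u=np.array([a[2],0,-a[0]])
for k,f,(u0,v0,u1,v1) in(('t',t,(233,128,268,165)),('s',s,(181,150,216,185))):
    P=cloud(f); D=dev(P,org[k]).reshape(P.shape); g=f['color'].max(2)
    A=D@a; U=D@u; Y=D[...,1]
    m=np.zeros(g.shape,bool); m[v0:v1,u0:u1]=1; m&=(abs(A-96.5)<6)&(g<(45 if k=='s' else 24))&(abs(U-21.7)<40)&(abs(Y-136)<42)
    q=np.c_[U[m],Y[m]].astype(np.float32); print(k,len(q),cv2.minAreaRect(q))
    pc=q-q.mean(0); v=np.linalg.svd(pc)[2][0]; v*=np.sign(v[0]); print(' mean',q.mean(0).round(1),'upslope angle, + to +y',np.degrees(np.arctan2(v[1],v[0])).round(1),'joint',round(.95-np.arctan2(v[1],v[0]),2))
for n,x,y in(('scene'+tag,150,110),('top'+tag,215,100)):
    im=cv2.convertScaleAbs(cv2.resize(cv2.imread(f'pics/{n}.png')[y:y+70,x:x+90],None,fx=8,fy=8,interpolation=0),alpha=2.5)
    cv2.imwrite(f'pics/w_{n}.png',im)
E
python3 wing.py 15
```

```text
time: 20.6
tcp_pos: [0.434, -0.1862, 0.2537]
tcp_rot: [3.136, -0.002, -2.93]
force: [0.0, 0.4, 0.2]
gripper_width: 0.001
t 102 ((22.502756118774414, 135.75546264648438), (16.068342208862305, 70.05068969726562), 51.366878509521484)
 mean [ 22.5 136.5] upslope angle, + to +y -38.2 joint 1.62
s 109 ((21.267183303833008, 136.61117553710938), (18.506309509277344, 66.27040100097656), 53.2307243347168)
 mean [ 21.7 138.2] upslope angle, + to +y -37.3 joint 1.6
```

```bash
python3 -c "
import cv2,numpy as np
a=cv2.imread('pics/w_scene15.png');b=cv2.imread('pics/w_top15.png');cv2.imwrite('pics/v15.png',cv2.resize(np.hstack([a,b]),(800,311)))"
```

```text
(no output)
```

View pics/v15.png

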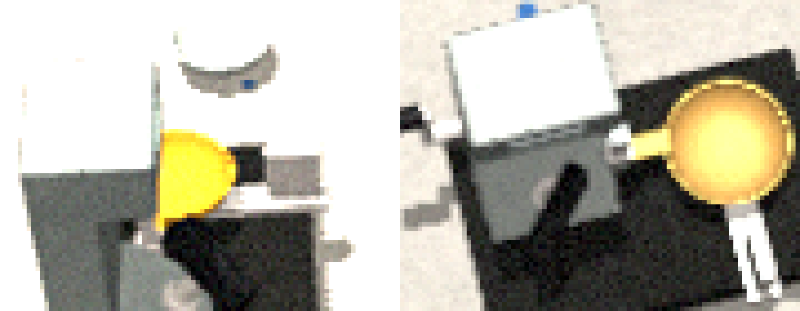

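Clear view: both cameras put the wing at joint ≈ 1.61, so about 0.24 rad remains, roughly 5 mm more push.

```bash
python3 plan.py 0.584 -0.006 0.19 193.1 5 0
```

```text
now [ 0.4354 -0.1838  0.2519] yaw -167.74 t 20.7 need [ 0.1486  0.1778 -0.0619] 0.8
-3.66 2.83 1.25 -0.2 0; -3.67 2.82 1.25 -0.2 0; -3.68 2.81 1.26 -0.2 0; -3.7 2.8 1.25 -0.2 0; -3.7 2.78 1.26 -0.2 0
```

```bash
python3 -m inch '-3.2 2.8 1.1 -0.2 0; -3.4 2.8 1.2 -0.2 0; -3.6 2.8 1.2 -0.2 0; -3.6 2.8 1.2 -0.2 0; -3.6 2.7 1.2 0 0; 0 0 0 0 0'; python3 plan.py 0.584 -0.008 0.102 193.1 4 0
```

```text
time: 21.45
tcp_pos: [0.5797, 0.0031, 0.1845]
tcp_rot: [3.128, -0.009, -2.907]
force: [0.2, 0.1, 0.1]
gripper_width: 0.002
now [0.5797 0.0031 0.1845] yaw -166.54 t 21.45 need [ 0.0043 -0.0111 -0.0825] -0.4
-0.06 -0.32 2.06 0.1 0; -0.06 -0.32 2.06 0.1 0; -0.06 -0.32 2.05 0.1 0; -0.05 -0.33 2.06 0.1 0
```

```bash
python3 -m inch '-0.1 -0.5 1.5 0.1 0; -0.1 -0.3 2 0.1 0; 0 -0.2 2 0.1 0; 0 -0.2 1.5 0.1 0; 0 0 0.3 0 0; 0 0 0 0 0'
python3 - <<'E'
from h import *
from station import bot
p=bot.observe()['tcp_pos'];d=(p-[.6096,.0305,.13])*1000;c,sn=np.cos(.228),np.sin(.228);print('X',d[0]*c+d[1]*sn,'Y',-d[0]*sn+d[1]*c,d[2])
E
```

```text
time: 22.2
tcp_pos: [0.5813, -0.0098, 0.1034]
tcp_rot: [3.127, -0.014, -2.916]
force: [0.4, -0.1, 0.5]
gripper_width: -0.003
X -36.71995478384507 Y -32.842552610896774 -26.632389573465044
```

```bash
cat > xy.py <<'E'
from h import *
from station import bot
o=bot.observe();p=o['tcp_pos'];d=(p-[.6096,.0305,.13])*1000;c,sn=np.cos(.228),np.sin(.228);print('X %.1f Y %.1f Z %.1f'%(d[0]*c+d[1]*sn,-d[0]*sn+d[1]*c,d[2]),o['force'].round(1))
E
python3 -m inch '-0.2 0.8 0.1 0 0; -0.2 0.8 0.1 0 0; 0 0.5 0 0 0; 0 0 0 0 0'; python3 xy.py; python3 -m inch '0 0.4 0 0 0; 0 0.3 0 0 0;0 0 0 0 0'; python3 xy.py
```

```text
time: 22.7
tcp_pos: [0.582, 0.0136, 0.1041]
tcp_rot: [3.128, -0.01, -2.915]
force: [0.3, 1.0, 0.5]
gripper_width: -0.002
X -30.7 Y -10.3 Z -25.9 [0.3 1.  0.5]
time: 23.08
tcp_pos: [0.5809, 0.0176, 0.1044]
tcp_rot: [3.134, -0.009, -2.916]
force: [-0.6, -2.4, -0.6]
gripper_width: -0.001
X -30.9 Y -6.1 Z -25.6 [-0.6 -2.4 -0.6]
```

```bash
python3 -m inch '0 0.3 0 0 0; 0 0.2 0 0 0'; python3 xy.py
```

```text
time: 23.32
tcp_pos: [0.5798, 0.0203, 0.1046]
tcp_rot: [3.137, -0.01, -2.918]
force: [-0.6, -7.2, 0.4]
gripper_width: -0.001
X -31.3 Y -3.2 Z -25.4 [-0.6 -7.2  0.4]
```

```bash
python3 -m inch '0 -1.5 0 0 0; 0 -2.5 0 0 0; 1 -2 -3 0 0; 2 -2 -5 0 0; 5 -3 -4 0 0; 6 -3 -2 0 0; 6 -3 -2 0 0; 0 0 0 0 0'; python3 wing.py 16;  python3 -c "
import cv2,numpy as np
a=cv2.imread('pics/w_scene16.png');b=cv2.imread('pics/w_top16.png');cv2.imwrite('pics/v16.png',cv2.resize(np.hstack([a,b]),(800,311)))"
```

```text
time: 24.32
tcp_pos: [0.439, -0.1833, 0.2607]
tcp_rot: [3.137, -0.008, -2.916]
force: [0.9, 0.4, 0.7]
gripper_width: 0.001
t 103 ((22.492862701416016, 135.87657165527344), (17.02334213256836, 69.70460510253906), 44.27125930786133)
 mean [ 22.2 136. ] upslope angle, + to +y -46.2 joint 1.76
s 108 ((22.14773941040039, 135.11839294433594), (19.797225952148438, 66.30918884277344), 42.098289489746094)
 mean [ 22.8 137.4] upslope angle, + to +y -45.6 joint 1.75
```

View pics/v16.png

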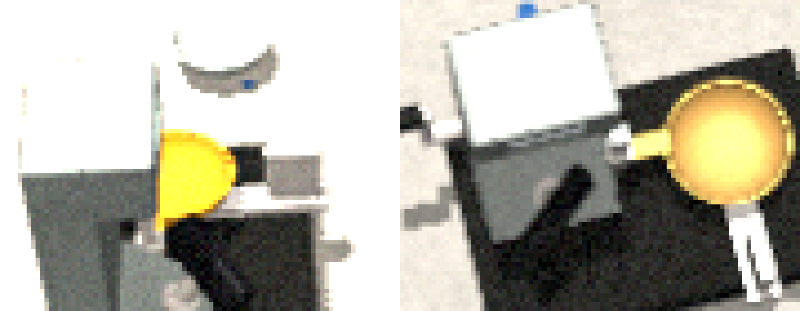

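Joint ≈ 1.76 is already in the band, but near its low side. I'll make one more nudge of about 1.7 mm.

```bash
python3 -m inch '-3.2 2.7 1.2 0 0; -3.4 2.7 1.2 0 0; -3.6 2.7 1.2 0 0; -3.6 2.7 1.2 0 0; -3.4 2.3 1.2 0 0; 0 0 0 0 0'; python3 plan.py 0.586 -0.008 0.104 193.1 5 0; python3 xy.py
```

```text
time: 25.18
tcp_pos: [0.5831, -0.0013, 0.1894]
tcp_rot: [3.129, -0.016, -2.906]
force: [-0.1, 0.6, -0.5]
gripper_width: -0.003
now [ 0.5831 -0.0013  0.1894] yaw -166.53 t 25.175 need [ 0.0029 -0.0067 -0.0854] -0.4
-0.05 -0.17 1.71 0.1 0; -0.05 -0.16 1.7 0.1 0; -0.06 -0.17 1.71 0.1 0; -0.05 -0.16 1.7 0.1 0; -0.06 -0.17 1.71 0.1 0
X -33.0 Y -25.0 Z 59.4 [-0.1  0.6 -0.5]
```

```bash
python3 -m inch '0 -0.3 1.7 0.1 0; -0.1 -0.2 1.7 0.1 0; -0.1 -0.2 1.7 0.1 0; 0 -0.1 1.7 0.1 0; 0 0 1.4 0.1 0; 0 0 0 0 0'; python3 xy.py
```

```text
time: 25.92
tcp_pos: [0.5831, -0.0091, 0.0989]
tcp_rot: [3.127, -0.02, -2.917]
force: [-0.2, 0.2, -0.2]
gripper_width: -0.003
X -34.8 Y -32.6 Z -31.1 [-0.2  0.2 -0.2]
```

```bash
python3 -m inch '-0.1 0.9 -0.1 0 0; -0.1 0.9 -0.1 0 0; 0 0.5 -0.1 0 0; 0 0 0 0 0'; python3 xy.py; python3 -m inch '0 0.3 0 0 0; 0 0 0 0 0'; python3 xy.py
```

```text
time: 26.42
tcp_pos: [0.5815, 0.0158, 0.1051]
tcp_rot: [3.128, -0.016, -2.916]
force: [-0.0, -0.2, -0.6]
gripper_width: 0.002
X -30.7 Y -7.9 Z -24.9 [-0.  -0.2 -0.6]
time: 26.68
tcp_pos: [0.5809, 0.0185, 0.1055]
tcp_rot: [3.13, -0.016, -2.916]
force: [-0.8, -1.0, -0.3]
gripper_width: 0.004
X -30.7 Y -5.2 Z -24.5 [-0.8 -1.  -0.3]
```

```bash
python3 -m inch '0 0.3 0 0 0; 0 0.2 0 0 0'; python3 xy.py
```

```text
time: 26.92
tcp_pos: [0.5797, 0.021, 0.1055]
tcp_rot: [3.133, -0.017, -2.917]
force: [-0.6, -8.0, -0.0]
gripper_width: 0.0
X -31.3 Y -2.5 Z -24.5 [-0.6 -8.  -0. ]
```

```bash
python3 -m inch '0 0.2 0 0 0'; python3 xy.py
```

```text
time: 27.05
tcp_pos: [0.5792, 0.0216, 0.1055]
tcp_rot: [3.135, -0.017, -2.918]
force: [-0.5, -6.8, -0.1]
gripper_width: -0.0
X -31.6 Y -1.8 Z -24.5 [-0.5 -6.8 -0.1]
```

```bash
python3 -m inch '0 -1.5 0 0 0; 0 -2.5 0 0 0; 1 -2 -3 0 0; 2 -2 -5 0 0; 5 -3 -4 0 0; 6 -3 -2 0 0; 6 -3 -2 0 0; 0 0 0 0 0'; python3 wing.py 17;  python3 -c "
import cv2,numpy as np
a=cv2.imread('pics/w_scene17.png');b=cv2.imread('pics/w_top17.png');cv2.imwrite('pics/v17.png',cv2.resize(np.hstack([a,b]),(800,311)))
s=cv2.imread('pics/scene17.png');cv2.imwrite('pics/s17.png',cv2.resize(s,(800,600)))"
```

```text
time: 28.05
tcp_pos: [0.4395, -0.1831, 0.2619]
tcp_rot: [3.136, -0.016, -2.918]
force: [-0.0, 0.5, -0.5]
gripper_width: -0.002
t 104 ((22.428043365478516, 135.4897918701172), (16.208633422851562, 69.62872314453125), 43.32273864746094)
 mean [ 22.5 136.5] upslope angle, + to +y -47.5 joint 1.78
s 110 ((21.838706970214844, 136.6442413330078), (18.292850494384766, 66.01783752441406), 44.234378814697266)
 mean [ 22.4 137.9] upslope angle, + to +y -49.3 joint 1.81
```

View pics/v17.png

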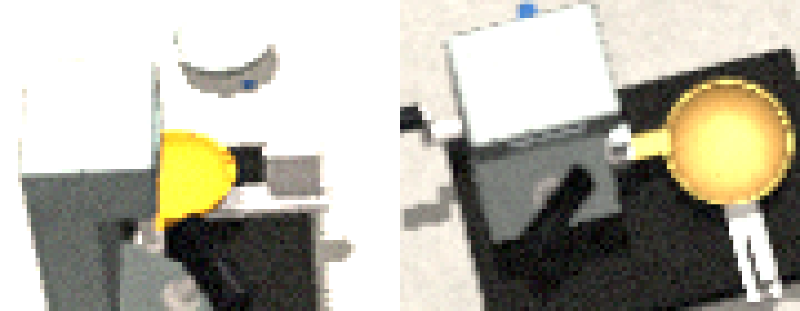

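View pics/s17.png

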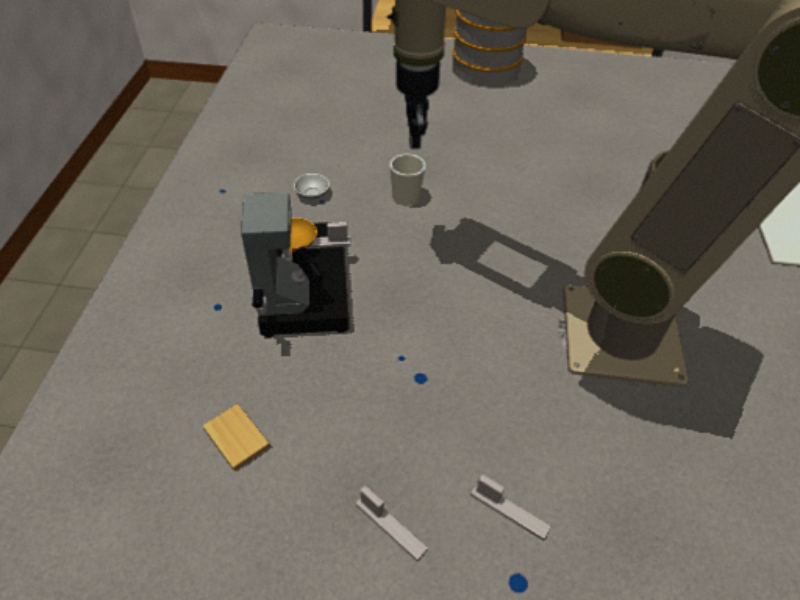

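Run:
```python
from h import *
c,sn=np.cos(.228),np.sin(.228)
org={'t':np.array([.6666,-.0965,.05]),'s':np.array([.6716,-.0934,.05])}
a=np.array([-np.sin(np.radians(35)),0,np.cos(np.radians(35))]); u=np.array([a[2],0,-a[0]])
for tag in('10','15','16','17'):
  for k,(u0,v0,u1,v1) in(('t',(233,128,268,165)),('s',(181,150,216,185))):
    f=load(('top' if k=='t' else 'scene')+tag)
    g=f['color'].max(2); P=cloud(f); d=(P-org[k])*1000
    D=np.stack([d[...,0]*c+d[...,1]*sn,-d[...,0]*sn+d[...,1]*c,d[...,2]],-1)
    A=D@a;U=D@u;Y=D[...,1]; r=[]
    for tol in(2.5,3.5,5,7):
      m=np.zeros(g.shape,bool); m[v0:v1,u0:u1]=1; m&=(abs(A-97)<tol)&(g<(45 if k=='s' else 24))&(np.hypot(U-22,Y-136)<38)
      q=np.c_[U[m],Y[m]].astype(np.float32); x=cv2.fitLine(q,cv2.DIST_HUBER,0,.01,.01).ravel(); r.append((round(.95-float(np.arctan(x[1]/x[0])),3),len(q)))
    print(tag,k,r)
```

```text
10 t [(0.6, 59), (0.608, 67), (0.615, 81), (0.634, 96)]
10 s [(0.63, 71), (0.577, 83), (0.592, 95), (0.606, 108)]
15 t [(1.556, 47), (1.652, 66), (1.642, 92), (1.633, 105)]
15 s [(1.551, 73), (1.609, 92), (1.601, 96), (1.622, 114)]
16 t [(1.822, 52), (1.806, 66), (1.786, 86), (1.791, 107)]
16 s [(1.806, 80), (1.804, 89), (1.778, 98), (1.753, 109)]
17 t [(1.868, 44), (1.819, 69), (1.786, 92), (1.778, 109)]
17 s [(1.819, 73), (1.811, 90), (1.807, 100), (1.81, 110)]
```

The wing fits agree at 1.81 ± 0.03, inside 1.7–2.0. The gauge is in place and the robot is clear, so I'm handing in.

```bash
python3 -c "
from station import bot
print(bot.finish_job())"
```

```text
the job is handed in; nothing more can be done
None
```

I slid the gauge farthest to the robot's right in along +x from the robot's side and released it. I then turned the wing clockwise in three pushes with the shut fingers, and handed the job in at about 28 s of the 50 s.

**Last checks**
- **Gauge:** after release it lay flat on the base. Its plain end is about 19 mm past the cup's middle and within about 2 mm of centre. I did not re-measure it after lowering the cup, but the later pictures show it in the same place.
- **Screw:** line fits in both cameras gave 1.78 to 1.87 rad, most near 1.81. Rectangle fits read lower, 1.75 to 1.77. All are inside the 1.7–2.0 light-nip band, but I had no direct measure of the cup's pressure.
- **Bystanders:** the dish and the plywood block showed no change in the last picture, and the beaker looked undisturbed. The robot was touching nothing.

**What went wrong or disagreed**
- **First grasp:** it was too high and moved the gauge a few millimetres, so I opened and gripped again.
- **Wrong-sign row:** one row pressed the gripped gauge down on the bench before the lift. I did not read the force at that moment. Afterwards the gauge was still held and showed no visible harm.
- **Tilt in the grip:** the gauge became tilted tip-up in the grip. I set it flat on the bench in front of the device and gripped it again before sliding it in.
- **Cameras:** the two views differ by about 5 mm, so I averaged them or compared positions within one view.

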